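# Lock a pipe clamp into the mounting rail

### The job

Take the small pipe clamp out of the stand and fix it in the empty slot of the mounting rail: feel for the slot, pass the clamp's T-head through it, press it down gently against the sprung pad and turn it a quarter turn either way, then ease off and let go so that the spring seats the head in the cross groove and the clamp stands upright, locked across the rail. Never force it: the rail must not be pushed hard, and the larger clamp and the loose things lying about stay where they are.

Things in the scene. Friction and masses are not known exactly. Their poses are not given: they have to be found in the camera images.
- clamp: The smaller of two pipe clamps standing upright in the stand, in either pocket; steel, 0.11 kg, 73 mm tall: T-head, stem 10 mm thick, washer 24 mm wide at z 30 to 33, boss 16 mm wide above it, ring on top. Origin: centre of the T-head's underside; z up the stem; x along the head's long side, which is also the ring's axis. Lift it straight up by over 14 mm to clear its pocket.
- clamp_ring (a point): Centre of the small clamp's ring, 56 mm above the clamp's origin. Ring: outer diameter 34 mm, bore 22 mm, 16 mm wide along the clamp's x; its flat side faces (x = +-8 mm) are the place to grip. Small closing ears at its +-y sides.
- clamp_head (a point): Centre of the flat top of the small clamp's T-head, 12 mm above the clamp's origin. The head measures 36 mm (clamp's x) by 12 mm (y) by 12 mm high; its lower half is rounded (6 mm radius).
- stand: Grey plastic stand block fixed to the table, 70 mm (x) by 150 mm (y) by 30 mm high, with two pockets at y = +36 and -36 mm, each 39 mm (x) by 15 mm (y) by 14 mm deep, floor 16 mm above the table. Origin: centre of its underside, z up.
- big_clamp: The larger clamp in the other pocket of the stand: ring 52 mm outer diameter, centre at z = 65 mm, 91 mm tall, with a plain block foot (38 x 14 x 12 mm). Not for this rail; leave it. Origin: centre of the underside of its foot.
- rail: Mounting rail fixed to the table: aluminium channel 56 mm wide (x), 270 mm long (y), closed by a flat steel strip whose top is 50 mm above the table; four feet reach 28 mm out from its sides. Origin: centre of the underside; y along it, z up. A clamp like the small one is already fixed at about y = -65 mm. Pushing the clamp on the rail, strip or pad with over 30 N spoils it; 12 N is plenty.
- slot (a point): Nominal centre of the empty slot at the strip's top face (rail y = +50, z = 50 mm). The slot is 39 mm long along the rail's y, 15 mm wide (x), 8 mm deep through the strip. The strip may be clipped in up to 12 mm either way along the rail's y, and the real slot with it: find it by eye or feel. Across the rail it is centred.
- turn_depth (a point): 27 mm above the rail's base under the nominal slot: a good height of the clamp's origin for turning. The head turns freely only with the origin below 30 mm. A sprung pad inside is met at 38 mm; it pushes up with 3.5 N plus 0.35 N per mm pressed, and is solid at 23 mm.
- seat (a point): 34 mm above the rail's base under the nominal slot: where the clamp's origin rests when locked. A groove 4 mm deep and 15 mm wide in the strip's underside crosses the real slot's centre at right angles, along the rail's x. Turned square across the rail (either way round) and let up, the head rises into it and the spring holds it.
- elbow: Loose copper elbow fitting, legs about 40 mm, 27 mm high, lying between stand and rail; leave it.
- tee: Loose copper tee fitting, 76 mm long, 27 mm high, beyond the rail; leave it.
- coupling: Loose copper sleeve, 28 mm diameter, 45 mm tall, standing beyond the rail and stand; leave it.
- hoseclip1: Lower of two stacked steel hose bands, 70 mm diameter, 12 mm high, on the robot's side of the stand; leave it.
- hoseclip2: Upper of the two stacked hose bands; leave it.
- spanner: Steel spanner, 170 mm long, lying on the robot's side of the rail; leave it.
Not all that is in view belongs to the job. Leave any blue or green look-alike of the clamp alone.

How it is judged (in metres and radians):
On the way, in this order (a step that is already met when the one before it is completed fails the run):
1. the T-head has passed through the slot: the clamp's origin is below 32 mm above the rail's base, within 20 mm of the nominal slot centre, with the head along the rail (within 0.3 rad) (z of clamp in the frame of rail between 0.018 and 0.032 m and horizontal distance between clamp and slot below 0.02 m and angle between the x axis of clamp and the y axis of rail, either way round below 0.3 rad), for 0.1 s.
2. pressed down, the head is turned across the rail (within 0.3 rad), below the strip (z of clamp in the frame of rail below 0.036 m and horizontal distance between clamp and slot below 0.02 m and angle between the x axis of clamp and the x axis of rail, either way round below 0.3 rad), for 0.1 s.
At the end, for the whole second after the job is handed in: The small clamp stands locked in the rail's slot, let go and at rest: its origin 32.5 to 36 mm above the rail's base (head seated in the cross groove), within 20 mm of the nominal slot centre, head and ring axis across the rail within 0.22 rad, upright within 0.12 rad (z of clamp in the frame of rail between 0.0325 and 0.036 m and horizontal distance between clamp and slot below 0.02 m and angle between the x axis of clamp and the x axis of rail, either way round below 0.22 rad and angle between clamp's own z axis and vertical below 0.12 rad and linear speed of clamp below 0.01 m/s); the robot touches nothing.
It fails at once if the clamp presses on the rail, its strip or pad with more than 30 N (contact force between clamp and rail above 30 N).
It fails at once if the robot itself presses on the rail with more than 20 N (contact force between any of the fingers, the arm and rail above 20 N).
It fails at once if the larger clamp is moved by more than 15 mm (distance of big_clamp from where it was at the start of the episode above 0.015 m).
It fails at once if a loose thing lying about is moved by more than 20 mm (distance of any of elbow, tee, coupling, hoseclip1, hoseclip2, spanner from where it was at the start of the episode above 0.02 m).
It also fails if it takes over 72 s, if anything falls off the work surface, if the arm or the gripper's body presses on something with over 40 N, if the wrist force passes 120 N, or if a joint passes its speed limit or range.

### The arm

A 6-joint arm with a two-finger parallel gripper is mounted at the origin on the work surface. World frame = base frame: x ahead of the robot, y to its left, z up, the work surface at z = 0. Lengths are in m, angles in degrees, forces in N, time in s.
With the tool pointing down it reaches from about 0.3 to 0.75 m from the base axis. Payload 8.5 kg.
Tool frame: the origin (TCP) lies between the finger pads; the fingertips stand 19 mm ahead of it and the grasp point (between the pads) is the TCP (manip.nose_length is the distance from the TCP to the fingertips, in m); y points along the fingers, x is the direction in which the jaws open and shut, and the axes are right-handed (so a half turn about y gives the same grasp; the last joint's range is limited). The gripper opens to 85 mm and grips with 20 to 120 N. Pads are 22 mm wide; open, the fingers measure 114 mm over their backs; the gripper's body (76 mm by 85 mm) begins 54 mm behind the grasp point. The pads swing forward as they close: fully open they stand 13 mm farther back than shut.
Start: joints at [62.894, 21.807, 74.336, -0, 83.858, -12.336], TCP at [0.14, 0.532, 0.25] pointing down, gripper open.
Joint ranges: [-178.18, 178.18], [-50.72, 133.34], [12.68, 142.11], [-81.47, 261.47], [9.98, 163.14], [-165.26, 165.26]. Speed limits (degrees/s): [136.94, 136.94, 180, 180, 180, 180].

### API

Orientations are given as [roll, pitch, yaw] about the fixed x, y, z axes, in that order (R = Rz(yaw) Ry(pitch) Rx(roll)).
In Python, from bench import manip gives the robot as it stands.
- The arm moves only by the tool play_rows, never from a script. Its argument "deltas" is a list of rows, each an object with "translation": the shift along the tool's x, y, z in m, a list of three; "turn": the turn, a rotation vector about the tool's x, y, z in rad, a list of three. A call has 1 to 12 rows; each row is the pose to reach, as a shift and turn from the pose commanded when the call began, along the tool's axes at that moment; what a row does not reach only later rows make up. A row lasts 1/12 s, in which the tool goes at most 41.7 mm and 7.16 degrees, less where a joint would pass 70% of its speed; a pose out of reach is approached as far as the arm can. A call with a gripper value outside its range is refused whole. "fingers" is the closure, from 0 (fully open) to 1 (shut), set as the call begins (left out, the last holds). The fingers move at their own pace and stop on an object; "grip_force" is the grip in N (left out, the last holds). Time passes only in rows, so rows that repeat a pose let the fingers close. It gives the time, the measured TCP pose, the force and the opening at its end, in the units of the state.
- manip.get_obs(): the state, without advancing time (a new reading comes with each control period).
- manip.grab_frame(name): name is "scene" or "side" or "wrist"; returns a dict with "img" (400x640x3 uint8, blue, green, red), "fx", "fy", "cx", "cy" (pixels), "k1" (the pictures are not rectified: a ray, as slopes to the right and down, at radius r is drawn at 1 + k1 r^2 times it, then the intrinsics apply), "R" (3x3) and "t" (3): a world point X has camera coordinates R X + t. Camera axes: x right, y down, z forward; pixel columns grow to the right and rows downward; lengths in m; the calibration is good to about 2 mm. A picture is of the moment at which its call begins. There is no depth.
- manip.sign_off(): hands the job in, once; it reports no verdict.
The state is a dict: "time": time; "joints": joint angles; "qd": joint speeds; "joint_efforts": joint torques, N m; "tcp_pos": TCP position; "ee_rot": TCP orientation; "force": force on the tool from outside, world axes, zero at the start; "wrist_torque": the same for the moment, N m; "width": opening from 0.0 (shut) to 1.0 (fully open).
Only numpy, scipy, OpenCV 4.12 (cv2) and the standard library are available. Lean on these libraries where they do the work, as an engineer would, in place of code of your own. Each camera call takes 0.05 s, during which the arm holds its last target.

## Working session

There is one attempt and no reset: what is moved stays moved. The work goes in short steps, Python scripts to look and compute and a tool call to move; the robot and the scene stay as the last step left them, time stands still between calls to the robot, and variables do not carry over. Pictures are saved under pics/ and viewed, and the job is handed in when it is done.

Besides the shell and the picture viewer there is one more tool, called after ">>>" as name(argument=value, ...) on one line, values as JSON. play_rows: Moves the arm, as the interface text tells. Its arguments: {"type":"object","properties":{"deltas":{"type":"array"},"fingers":{"type":"number"},"grip_force":{"type":"number"}},"required":["deltas"]}

```bash
ls; mkdir -p pics; cat > h.py <<'E'
import numpy as np, cv2, sys
from bench import manip
def grab(n,fn=None):
    f=manip.grab_frame(n)
    if fn: cv2.imwrite('pics/'+fn,f['img'])
    return f
def ray(f,u,v):
    K=np.array([[f['fx'],0,f['cx']],[0,f['fy'],f['cy']],[0,0,1]])
    p=cv2.undistortPoints(np.array([[[u,v]]],float),K,np.array([f['k1'],0,0,0.]))[0,0]
    R=np.array(f['R']);t=np.array(f['t'])
    return -R.T@t, R.T@np.array([p[0],p[1],1])
def onz(f,u,v,z):
    c,d=ray(f,u,v); return c+d*(z-c[2])/d[2]
def proj(f,X):
    R=np.array(f['R']);t=np.array(f['t']);c=R@np.array(X)+t
    a=c[:2]/c[2];s=1+f['k1']*(a@a)
    return np.array([f['fx']*a[0]*s+f['cx'],f['fy']*a[1]*s+f['cy']])
def tri(rs):
    A=np.zeros((3,3));b=np.zeros(3)
    for c,d in rs:
        d=d/np.linalg.norm(d);P=np.eye(3)-np.outer(d,d);A+=P;b+=P@c
    X=np.linalg.solve(A,b); return X,[np.linalg.norm((np.eye(3)-np.outer(d,d)/(d@d))@(X-c)) for c,d in rs]
E
python3 - <<'E'
from h import *
for n in ("scene","side","wrist"):
    f=grab(n,n+'0.png'); print(n,f['fx'],f['k1'],-np.array(f['R']).T@f['t'])
print(manip.get_obs())
E
```

```text
pics
scene 366.1038149067518 -0.054319633439291914 [ 1.15486303 -0.07824972  0.52055057]
side 473.15052240495436 0.021249953844166964 [ 0.51784715 -0.72166593  0.62108971]
wrist 285.9407050985377 -0.049606125577414964 [0.07136766 0.55032146 0.3729821 ]
{'time': 0.15, 'joints': array([ 6.28939904e+01,  2.18339589e+01,  7.43697533e+01, -6.24669157e-04,
        8.38581553e+01, -1.23359595e+01]), 'qd': array([-0.00151131, -0.09438944, -0.16740132, -0.07205872,  0.03559182,
       -0.10952399]), 'joint_efforts': array([ 2.06880191e-03, -4.48629677e+01, -2.31342906e+01, -1.47439750e-04,
        3.83234496e-03,  7.60291414e-06]), 'tcp_pos': array([0.14013798, 0.53165713, 0.24986597]), 'ee_rot': array([-8.99873891e+01,  6.05717740e-02,  7.52300237e+01]), 'force': array([0.33180714, 0.47202471, 0.68706495]), 'wrist_torque': array([-0.03210702,  0.03656401, -0.00058279]), 'width': 0.9983228737862379}
```

View pics/scene0.png

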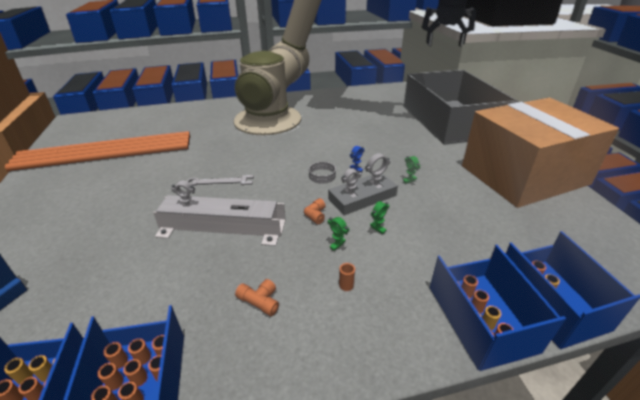

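View pics/side0.png

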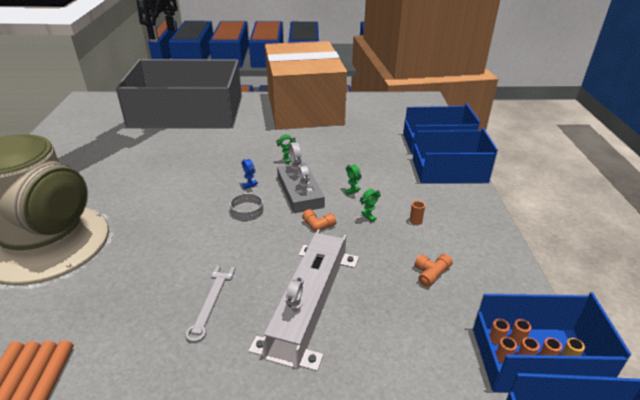

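View pics/wrist0.png

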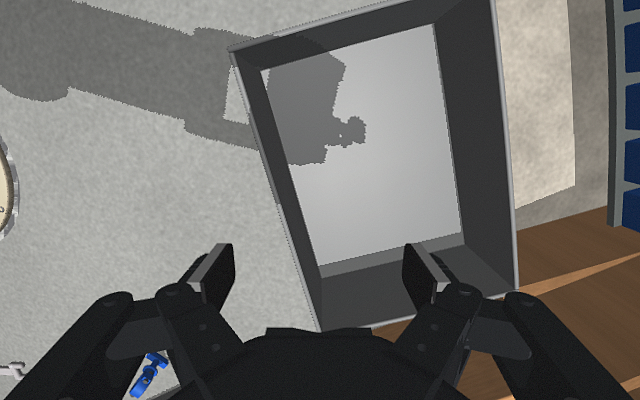

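Scene: rail with slot near (240,207), stand with small clamp near (351,178), big one near (377,166). Side: slot near (318,261), small clamp ring near (305,177). I'll zoom in next.

```bash
python3 - <<'E'
import cv2
a=cv2.imread('pics/scene0.png');b=cv2.imread('pics/side0.png')
def z(i,x,y,w,h,s,n): cv2.imwrite('pics/'+n,cv2.resize(i[y:y+h,x:x+w],None,fx=s,fy=s,interpolation=cv2.INTER_CUBIC))
z(a,310,140,120,90,6,'zs_stand.png');z(a,145,170,150,80,5,'zs_rail.png')
z(b,265,130,80,85,7,'zd_stand.png');z(b,240,225,120,150,4,'zd_rail.png')
E
```

```text
(no output)
```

View pics/zs_stand.png

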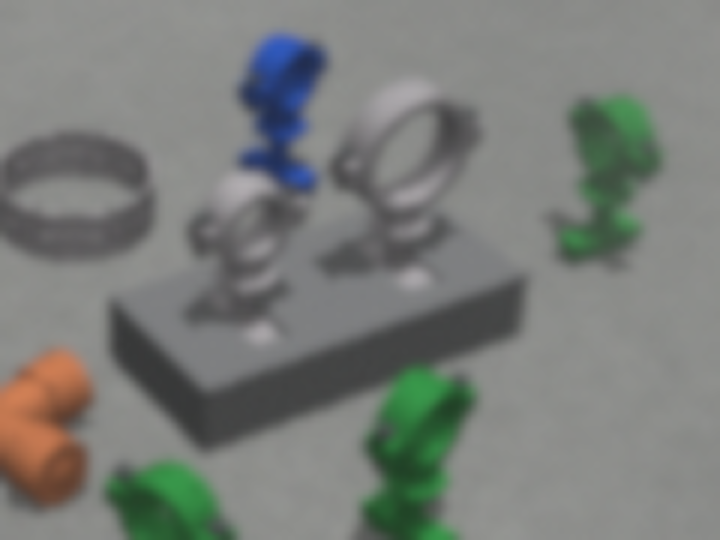

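View pics/zs_rail.png

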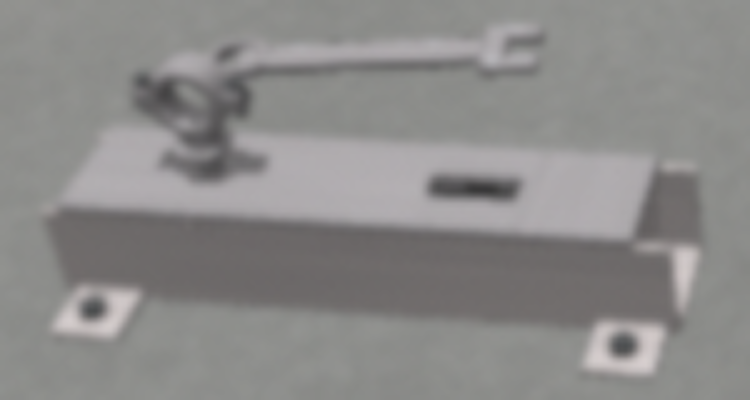

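View pics/zd_stand.png

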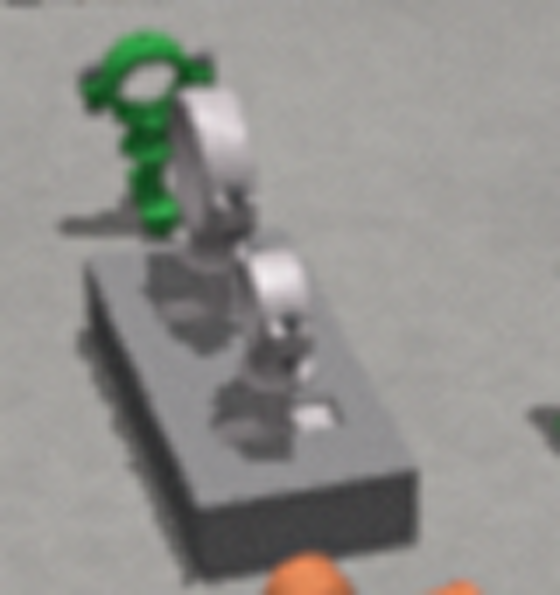

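View pics/zd_rail.png

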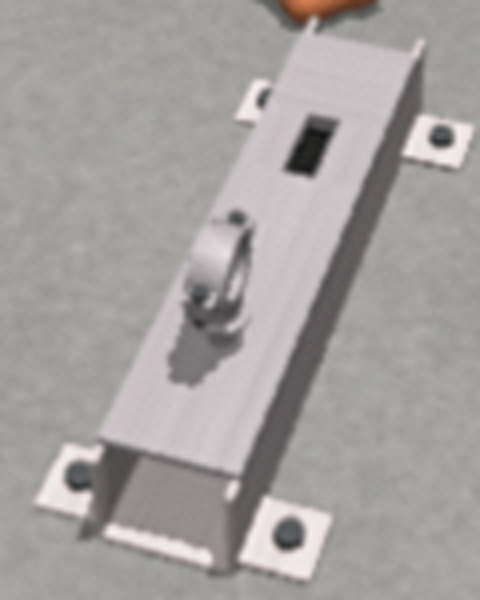

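```bash
cat > m1.py <<'E'
from h import *
a=grab('scene');b=grab('side')
def Z(p,s,o): return ((p[0]+.5)/s-.5+o[0],(p[1]+.5)/s-.5+o[1])
S=lambda p:Z(p,6,(310,140)); Rr=lambda p:Z(p,5,(145,170)); D=lambda p:Z(p,7,(265,130)); E=lambda p:Z(p,4,(240,225))
np.set_printoptions(precision=4,suppress=True)
print('stand scene',[onz(a,*S(p),.03)[:2] for p in [(110,300),(207,392),(527,280)]])
print('stand side',[onz(b,*D(p),.03)[:2] for p in [(88,262),(198,507),(415,472)]])
print('slot scene',[onz(a,*Rr(p),.05)[:2] for p in [(432,176),(523,180),(517,198),(428,196)]])
print('slot side',[onz(b,*E(p),.05)[:2] for p in [(310,115),(340,120),(312,175),(285,168)]])
print('strip scene',[onz(a,*Rr(p),.05)[:2] for p in [(110,130),(655,160),(633,240),(57,207)]])
print('strip side',[onz(b,*E(p),.05)[:2] for p in [(308,33),(420,52),(240,470),(104,440)]])
print('feet bolts scene',[onz(a,*Rr(p),.005)[:2] for p in [(93,308),(623,345)]])
print('feet bolts side',[onz(b,*E(p),.005)[:2] for p in [(264,99),(440,137),(78,475),(289,532)]])
# rings: small top of ring / center
X,e=tri([ray(a,*S((247,225))),ray(b,*D((277,302)))]);print('small ring',X,e)
X,e=tri([ray(a,*S((405,155))),ray(b,*D((212,155)))]);print('big ring',X,e)
# small ring ears
E
python3 m1.py
```

```text
stand scene [array([0.4861, 0.0909]), array([0.5504, 0.1113]), array([0.5109, 0.2524])]
stand side [array([0.4422, 0.229 ]), array([0.4826, 0.0887]), array([0.5487, 0.1061])]
slot scene [array([ 0.5194, -0.128 ]), array([ 0.5311, -0.0906]), array([ 0.5428, -0.0939]), array([ 0.5328, -0.1301])]
slot side [array([ 0.5307, -0.0945]), array([ 0.544 , -0.0979]), array([ 0.5309, -0.1324]), array([ 0.5194, -0.1279])]
strip scene [array([ 0.4526, -0.2665]), array([ 0.5302, -0.0347]), array([ 0.581 , -0.0502]), array([ 0.5044, -0.2826])]
strip side [array([ 0.5308, -0.0377]), array([ 0.5825, -0.0521]), array([ 0.5021, -0.2839]), array([ 0.4519, -0.2697])]
feet bolts scene [array([ 0.5184, -0.2778]), array([ 0.5924, -0.0595])]
feet bolts side [array([ 0.5096, -0.0333]), array([ 0.5931, -0.0613]), array([ 0.4378, -0.2506]), array([ 0.5198, -0.278 ])]
small ring [0.5069 0.138  0.0712] [np.float64(0.0004956826865967322), np.float64(0.0004956826865966417)]
big ring [0.4863 0.2074 0.0813] [np.float64(0.002240658543217003), np.float64(0.002240658543217106)]
```

```bash
cat >> h.py <<'E'
from scipy.spatial.transform import Rotation as Ro
np.set_printoptions(precision=4,suppress=True)
def pose(p,y): return np.array(p),Ro.from_euler('xyz',[-90,0,y],degrees=True)
def delta(cp,cy,tp,ty):
    "commanded pos,yaw -> target pos,yaw : translation in tool axes, rotvec"
    p,R=pose(cp,cy);q,S=pose(tp,ty)
    return R.inv().apply(q-p),(R.inv()*S).as_rotvec()
def st():
    o=manip.get_obs(); print(round(o['time'],2),o['tcp_pos'],o['ee_rot'],'F',o['force'],'T',o['wrist_torque'],'w',round(o['width'],3),'q',o['joints']); return o
E
python3 - <<'E'
from h import *
exec(open('m1.py').read().split("print('stand")[0].replace('from h import *',''))
print('blue',onz(a,*S((278,180)),0), 'green',onz(a,*S((400,535)),0),onz(a,*S((600,245)),0))
print(delta([.14,.532,.25],75.23,[.507,.137,.22],16))
E
```

```text
blue [0.3736 0.1956 0.    ] green [0.6092 0.1668 0.    ] [0.4545 0.3129 0.    ]
(array([-0.2884,  0.03  , -0.4556]), array([ 0.    ,  1.0338, -0.    ]))
```

>>> play_rows(deltas=[{"translation": [-0.024,0.0,-0.038],"turn": [0,0.086,0]},{"translation": [-0.048,0.003,-0.076],"turn": [0,0.172,0]},{"translation": [-0.072,0.006,-0.114],"turn": [0,0.258,0]},{"translation": [-0.096,0.009,-0.152],"turn": [0,0.345,0]},{"translation": [-0.12,0.012,-0.19],"turn": [0,0.43,0]},{"translation": [-0.144,0.015,-0.228],"turn": [0,0.517,0]},{"translation": [-0.168,0.018,-0.266],"turn": [0,0.603,0]},{"translation": [-0.192,0.02,-0.304],"turn": [0,0.69,0]},{"translation": [-0.216,0.022,-0.342],"turn": [0,0.775,0]},{"translation": [-0.24,0.025,-0.38],"turn": [0,0.862,0]},{"translation": [-0.264,0.028,-0.418],"turn": [0,0.948,0]},{"translation": [-0.2884,0.03,-0.4556],"turn": [0,1.0338,0]}], fingers=0.45)

```text
time: 1.35
tcp_pos: [0.4812, 0.1644, 0.2224]
ee_rot: [-90.0, -0.0, 15.7]
force: [0.3, 1.5, 0.1]
width: 0.552
```

>>> play_rows(deltas=[{"translation": [0,0,0],"turn": [0,0,0]},{"translation": [0,0,0],"turn": [0,0,0]},{"translation": [0,0,0],"turn": [0,0,0]}])

```text
time: 1.6
tcp_pos: [0.4798, 0.1664, 0.2223]
ee_rot: [-90.0, 0.0, 16.0]
force: [-0.6, 0.7, -0.2]
width: 0.547
```

```bash
python3 - <<'E'
from h import *
st()
f=grab('wrist','w1.png');print(f['R'],f['t'])
for X in ([.507,.137,.072],[.507,.137,.03],[.497,.170,.03]): print(proj(f,X))
E
```

```text
1.6 [0.4798 0.1664 0.2223] [-89.9804   0.0298  16.0063] F [-0.628   0.6504 -0.2233] T [ 0.053  -0.038  -0.0103] w 0.547 q [  5.739   18.9523  83.6853   0.0143  77.3952 -10.2705]
[[ 0.9615  0.2747  0.    ]
 [ 0.2639 -0.9237  0.2779]
 [ 0.0764 -0.2672 -0.9606]] [-0.5067 -0.0005  0.3595]
[336.192 222.713]
[334.0164 209.5285]
[333.9975 180.6246]
```

View pics/w1.png

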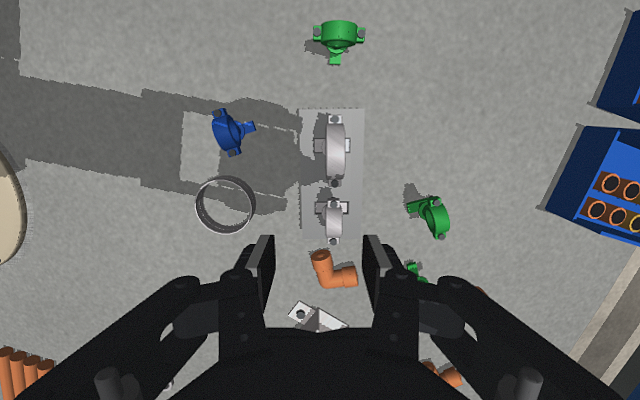

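```bash
python3 - <<'E'
from h import *
a=cv2.imread('pics/w1.png')
cv2.imwrite('pics/zw1.png',cv2.resize(a[100:250,280:400],None,fx=4,fy=4,interpolation=cv2.INTER_CUBIC))
E
```

```text
(no output)
```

View pics/zw1.png

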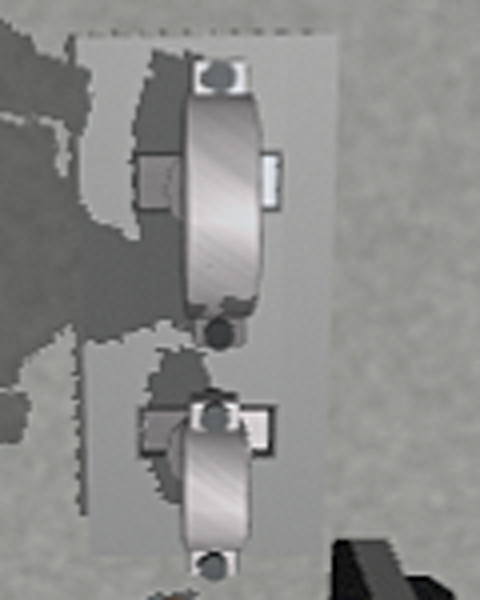

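```bash
python3 - <<'E'
from h import *
f=grab('wrist')
P=[onz(f,u,v,.073) for u,v in((333.3,203.1),(333.3,241.5))];print(P,(P[0]+P[1])/2, np.degrees(np.arctan2(*(P[0]-P[1])[:2])))
P=onz(f,334,222.4,.073);print(P)
# stand left/right edges at top z .03
for u,v in((280+72/4,100+38/4),(280+339/4,100+35/4),(280+89/4,100+555/4),(280+325/4,100+555/4)): print(onz(f,u,v,.03)[:2])
o=st();print(delta(o['tcp_pos'],16,[.5075,.137,.12],16),delta(o['tcp_pos'],16,[.5075,.137,.075],16))
E
```

```text
[array([0.4977, 0.1571, 0.073 ]), array([0.5099, 0.117 , 0.073 ])] [0.5038 0.137  0.073 ] -16.874071890030272
[0.5044 0.1375 0.073 ]
[0.4376 0.234 ]
[0.5055 0.2544]
[0.4809 0.0915]
[0.5491 0.111 ]
1.7 [0.4794 0.1671 0.2226] [-89.993   -0.0026  16.1039] F [-0.8475 -0.2279  0.313 ] T [-0.0091 -0.0519 -0.036 ] w 0.546 q [  5.8362  18.9114  83.6965   0.0076  77.3908 -10.2694]
(array([ 0.0187,  0.1026, -0.0367]), array([0., 0., 0.])) (array([ 0.0187,  0.1476, -0.0367]), array([0., 0., 0.]))
```

>>> play_rows(deltas=[{"translation": [0.006,0.02,-0.013],"turn": [0,0,0]},{"translation": [0.012,0.045,-0.026],"turn": [0,0,0]},{"translation": [0.017,0.07,-0.036],"turn": [0,0,0]},{"translation": [0.017,0.09,-0.036],"turn": [0,0,0]},{"translation": [0.017,0.103,-0.036],"turn": [0,0,0]},{"translation": [0.017,0.103,-0.036],"turn": [0,0,0]},{"translation": [0.017,0.103,-0.036],"turn": [0,0,0]}])

```text
time: 2.28
tcp_pos: [0.5059, 0.1372, 0.1197]
ee_rot: [-90.0, 0.0, 16.1]
force: [-0.1, 0.4, -0.2]
width: 0.557
```

```bash
python3 - <<'E'
from h import *
st()
f=grab('wrist','w2.png')
E
```

```text
2.28 [0.5059 0.1372 0.1197] [-89.9906   0.03    16.0958] F [-0.1034  0.4479 -0.2018] T [ 0.0024  0.008  -0.0145] w 0.557 q [  2.2241  27.0682  89.7472   0.0022  63.2159 -13.8727]
```

View pics/w2.png

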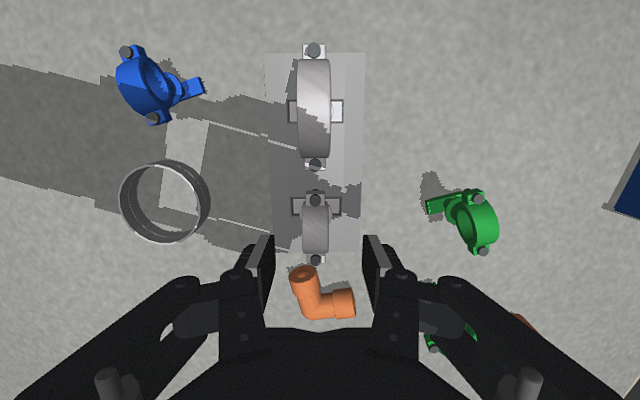

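```bash
python3 - <<'E'
from h import *
f=grab('wrist');o=manip.get_obs();print(f['cx'],f['cy'])
R=Ro.from_euler('xyz',o['ee_rot'],degrees=True)
im=cv2.imread('pics/w2.png');cv2.imwrite('pics/zw2.png',cv2.resize(im[180:280,250:390],None,fx=5,fy=5,interpolation=cv2.INTER_CUBIC))
for u,v in((315.5,199.5),(316.5,258.5),(303,215),(330,215),(302,245),(330,245)):
  P=onz(f,u,v,.073);print(P,R.inv().apply(P-o['tcp_pos']))
for u in(274,363): P=onz(f,u,240,.115);print(R.inv().apply(P-o['tcp_pos']))
E
```

```text
318.2102687395659 196.57091038575683
[0.499  0.1558 0.073 ] [-0.0022  0.0477  0.0202]
[0.5108 0.1166 0.073 ] [-0.0017  0.0477 -0.0207]
[0.4942 0.1438 0.073 ] [-0.0102  0.0477  0.01  ]
[0.5106 0.1485 0.073 ] [0.0069 0.0477 0.0099]
[0.499  0.1235 0.073 ] [-0.0112  0.0477 -0.0109]
[0.5166 0.1285 0.073 ] [ 0.0071  0.0477 -0.0109]
[-0.0222  0.0056  0.0121]
[0.0214 0.0057 0.012 ]
```

View pics/zw2.png

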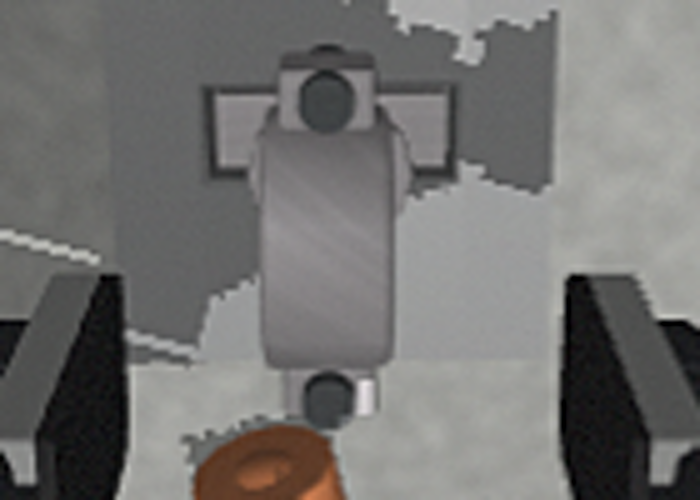

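>>> play_rows(deltas=[{"translation": [-0.0014,0.011,0],"turn": [0,0,0]},{"translation": [-0.0014,0.022,0],"turn": [0,0,0]},{"translation": [-0.0014,0.033,0],"turn": [0,0,0]},{"translation": [-0.0014,0.044,0],"turn": [0,0,0]},{"translation": [-0.0014,0.044,0],"turn": [0,0,0]},{"translation": [-0.0014,0.044,0],"turn": [0,0,0]}])

```text
time: 2.88
tcp_pos: [0.5053, 0.1362, 0.0763]
ee_rot: [-90.0, -0.0, 16.0]
force: [-0.0, 0.2, 0.5]
width: 0.554
```

>>> play_rows(deltas=[{"translation": [0,0,0],"turn": [0,0,0]},{"translation": [0,0,0],"turn": [0,0,0]},{"translation": [0,0,0],"turn": [0,0,0]}], fingers=0.68)

```text
time: 3.13
tcp_pos: [0.5054, 0.1361, 0.0762]
ee_rot: [-90.0, -0.1, 16.0]
force: [-0.8, 0.7, -0.4]
width: 0.322
```

```bash
python3 - <<'E'
from h import *
st()
f=grab('wrist','w3.png');im=f['img'];cv2.imwrite('pics/zw3.png',cv2.resize(im[180:280,250:390],None,fx=5,fy=5,interpolation=cv2.INTER_CUBIC))
E
```

```text
3.13 [0.5054 0.1361 0.0762] [-90.0201  -0.081   16.0029] F [-0.7966  0.6585 -0.3535] T [-0.0411  0.0055  0.0487] w 0.322 q [  2.0946  30.4833  92.7055  -0.      56.7277 -13.9082]
```

View pics/zw3.png

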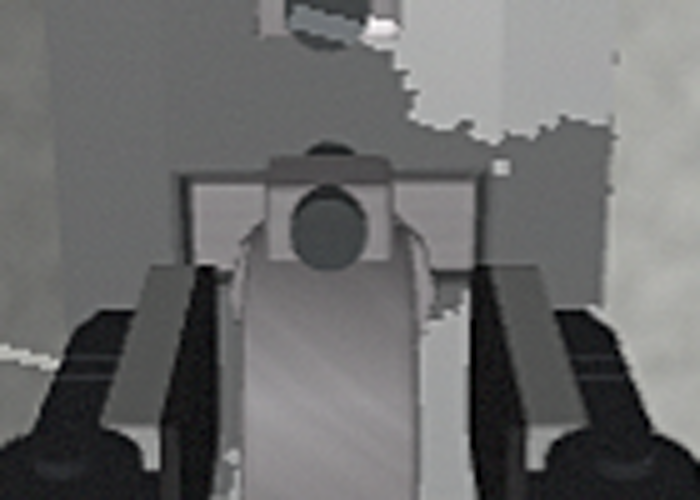

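>>> play_rows(deltas=[{"translation": [-0.001,0,0],"turn": [0,0,0]},{"translation": [-0.001,0,0],"turn": [0,0,0]},{"translation": [-0.001,0,0],"turn": [0,0,0]}])

```text
time: 3.43
tcp_pos: [0.504, 0.1357, 0.0755]
ee_rot: [-90.0, -0.0, 16.0]
force: [0.4, 0.5, -0.3]
width: 0.315
```

>>> play_rows(deltas=[{"translation": [0,0,0],"turn": [0,0,0]},{"translation": [0,0,0],"turn": [0,0,0]},{"translation": [0,0,0],"turn": [0,0,0]},{"translation": [0,0,0],"turn": [0,0,0]},{"translation": [0,0,0],"turn": [0,0,0]},{"translation": [0,0,0],"turn": [0,0,0]}], fingers=1.0, grip_force=60)

```text
time: 3.93
tcp_pos: [0.5054, 0.1359, 0.0761]
ee_rot: [-90.0, -0.2, 16.0]
force: [4.7, 2.1, 2.7]
width: 0.084
```

```bash
python3 - <<'E'
from h import *
st()
f=grab('wrist','w4.png')
E
```

```text
3.93 [0.5054 0.1359 0.0761] [-90.0324  -0.2121  15.9863] F [4.7046 2.1111 2.6859] T [ 0.4001 -0.9795 -0.0047] w 0.084 q [  2.0622  30.4546  92.8024   0.0235  56.5293 -13.937 ]
```

View pics/w4.png

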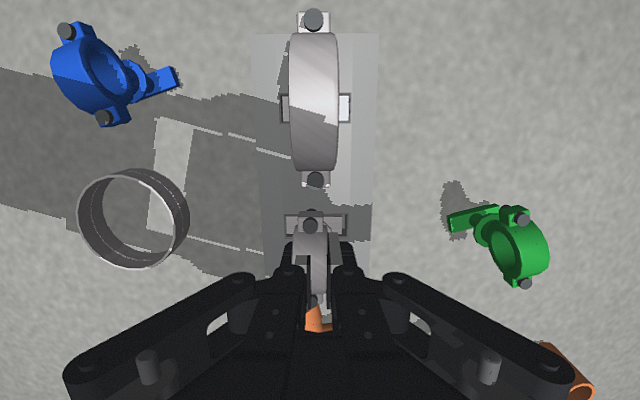

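```bash
python3 - <<'E'
from h import *
im=cv2.imread('pics/w4.png');cv2.imwrite('pics/zw4.png',cv2.resize(im[200:340,260:380],None,fx=5,fy=4.2,interpolation=cv2.INTER_CUBIC))
for n,(x,y,w,h) in (('scene',(310,120,120,100)),('side',(255,110,90,100))):
  im=grab(n)['img'];cv2.imwrite(f'pics/z{n}4.png',cv2.resize(im[y:y+h,x:x+w],None,fx=6,fy=6,interpolation=cv2.INTER_CUBIC))
E
```

```text
(no output)
```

View pics/zw4.png

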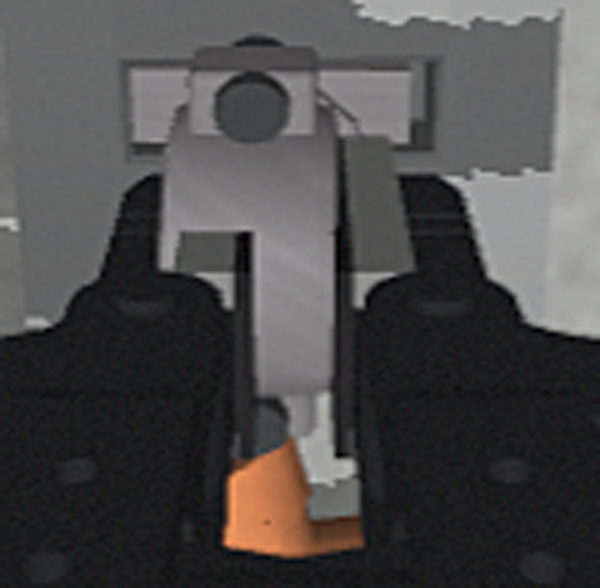

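View pics/zscene4.png

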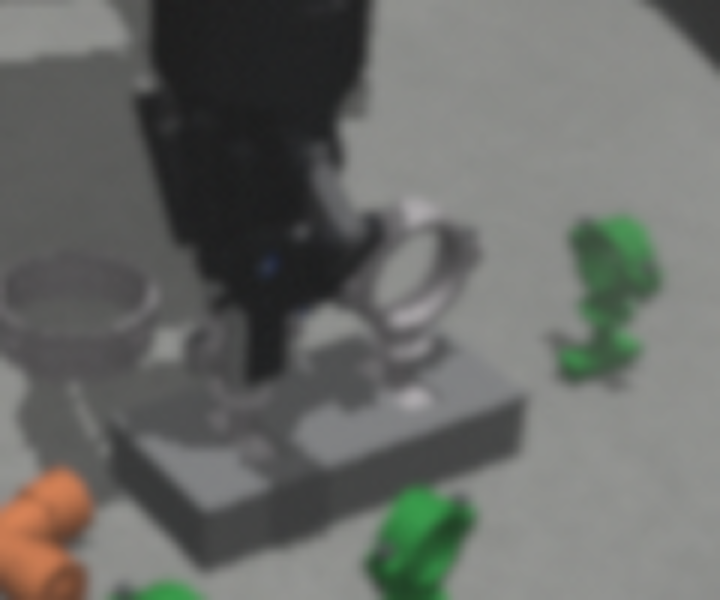

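View pics/zside4.png

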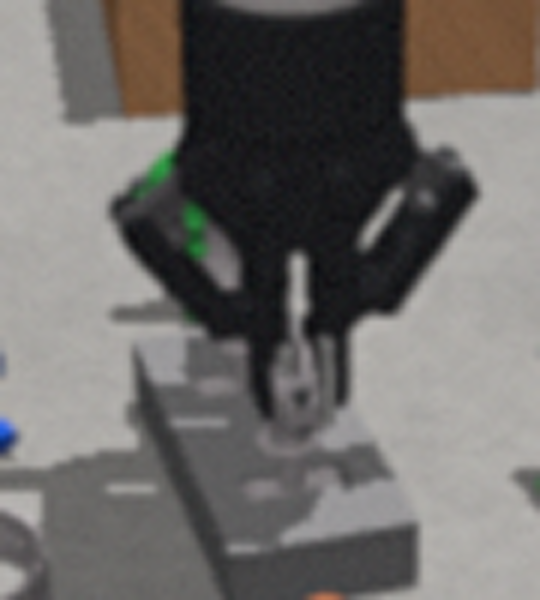

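The pads closed to 7 mm although the ring is 16 mm wide. The wrist zoom shows the left pad sunk into the ring. I'll open, check, and regrip at ring-centre height, closing slowly.

>>> play_rows(deltas=[{"translation": [0,0,0],"turn": [0,0,0]},{"translation": [0,0,0],"turn": [0,0,0]},{"translation": [0,0,0],"turn": [0,0,0]},{"translation": [0,0,0],"turn": [0,0,0]}], fingers=0.68, grip_force=30)

```text
time: 4.42
tcp_pos: [0.5038, 0.1357, 0.0754]
ee_rot: [-90.0, 0.0, 16.0]
force: [1.3, 0.2, 3.5]
width: 0.323
```

```bash
python3 - <<'E'
from h import *
st()
f=grab('wrist','w5.png');im=f['img'];cv2.imwrite('pics/zw5.png',cv2.resize(im[200:340,260:380],None,fx=5,fy=4.2,interpolation=cv2.INTER_CUBIC))
E
```

```text
4.42 [0.5038 0.1357 0.0754] [-89.9968   0.0489  16.0016] F [1.2746 0.2074 3.5201] T [ 0.0597  0.0131 -0.0338] w 0.323 q [  2.0597  30.4699  92.9311  -0.0104  56.6472 -13.9361]
```

View pics/zw5.png

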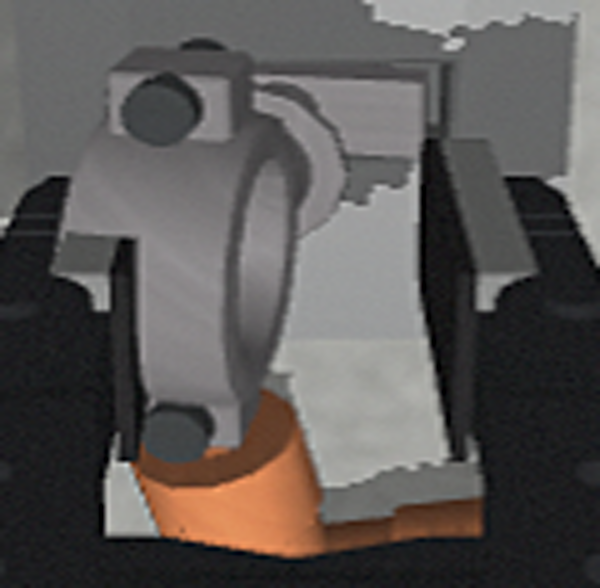

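The left pad is caught in the ring and tilts the clamp. I'll move the tool back in +x so the clamp stands upright, then free it.

>>> play_rows(deltas=[{"translation": [0.003,0,0],"turn": [0,0,0]},{"translation": [0.006,0,0],"turn": [0,0,0]},{"translation": [0.009,0,0],"turn": [0,0,0]},{"translation": [0.011,0,0],"turn": [0,0,0]},{"translation": [0.011,0,0],"turn": [0,0,0]}])

```text
time: 4.88
tcp_pos: [0.5145, 0.1387, 0.0758]
ee_rot: [-90.0, 0.1, 16.0]
force: [-3.0, -1.4, 10.5]
width: 0.318
```

```bash
python3 - <<'E'
from h import *
st()
f=grab('wrist','w6.png');im=f['img'];cv2.imwrite('pics/zw6.png',cv2.resize(im[200:340,260:380],None,fx=5,fy=4.2,interpolation=cv2.INTER_CUBIC))
E
```

```text
4.88 [0.5145 0.1387 0.0758] [-90.0029   0.081   16.0133] F [-3.0337 -1.4347 10.5386] T [-0.2509  0.8254 -0.0101] w 0.318 q [  2.362   31.289   91.071   -0.026   57.7179 -13.6375]
```

View pics/zw6.png

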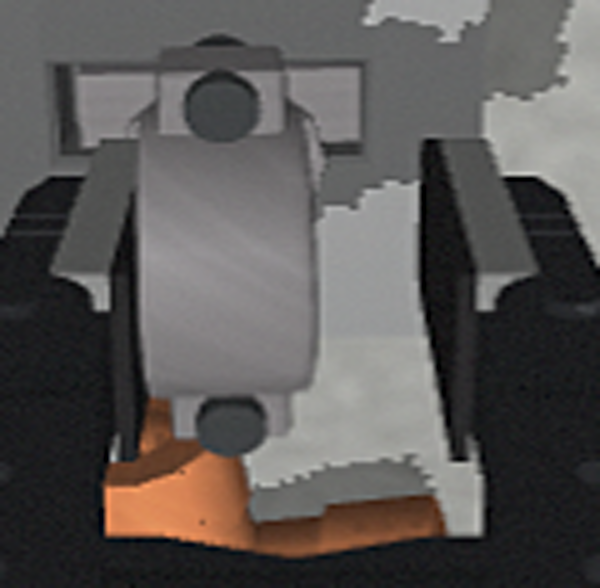

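The pad popped out: it is now against the ring's left face (x≈135 in the zoom) and the clamp is upright. I'll centre the jaws and go to ring-centre height.

>>> play_rows(deltas=[{"translation": [-0.0025,0,0],"turn": [0,0,0]},{"translation": [-0.0055,0,0],"turn": [0,0,0]},{"translation": [-0.0055,0.0015,0],"turn": [0,0,0]},{"translation": [-0.0055,0.0035,0],"turn": [0,0,0]},{"translation": [-0.0055,0.0035,0],"turn": [0,0,0]}])

```text
time: 5.35
tcp_pos: [0.5098, 0.1373, 0.0723]
ee_rot: [-90.0, -0.1, 16.0]
force: [-0.6, -0.0, 0.0]
width: 0.32
```

```bash
python3 - <<'E'
from h import *
st()
f=grab('wrist','w7.png');im=f['img'];cv2.imwrite('pics/zw7.png',cv2.resize(im[200:340,260:380],None,fx=5,fy=4.2,interpolation=cv2.INTER_CUBIC))
im=grab('side')['img'];cv2.imwrite('pics/zside7.png',cv2.resize(im[130:210,265:345],None,fx=7,fy=7,interpolation=cv2.INTER_CUBIC))
E
```

```text
5.35 [0.5098 0.1373 0.0723] [-90.0168  -0.0643  15.997 ] F [-0.5659 -0.0341  0.0285] T [-0.0002 -0.045   0.018 ] w 0.32 q [  2.2094  31.1704  92.1747  -0.0011  56.5884 -13.787 ]
```

View pics/zw7.png

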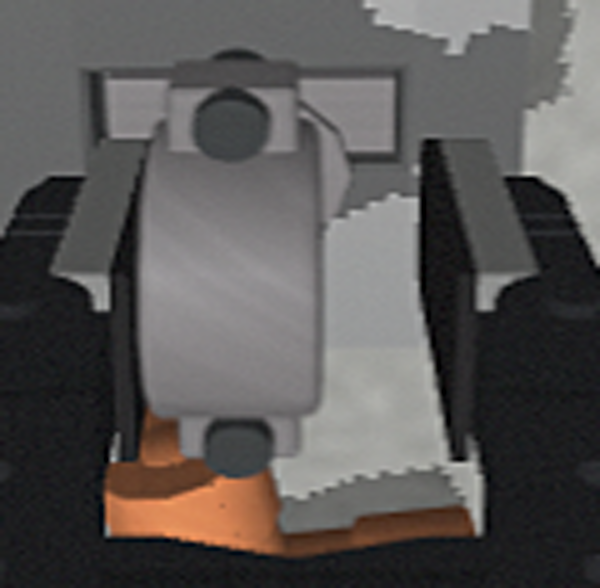

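View pics/zside7.png

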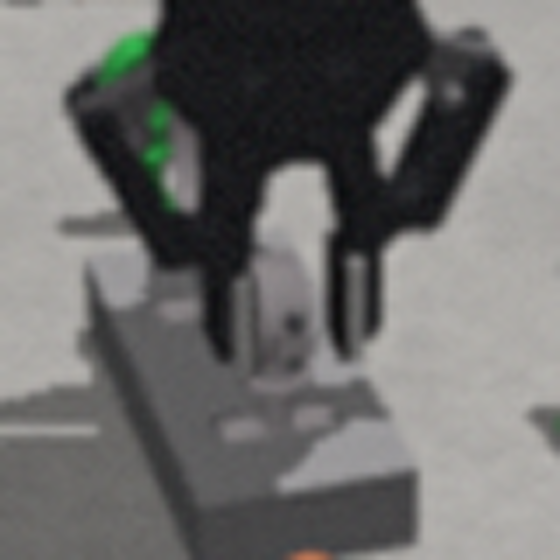

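>>> play_rows(deltas=[{"translation": [-0.002,0,0],"turn": [0,0,0]},{"translation": [-0.004,0,0],"turn": [0,0,0]},{"translation": [-0.004,0,0],"turn": [0,0,0]},{"translation": [-0.004,0,0],"turn": [0,0,0]}])

```text
time: 5.78
tcp_pos: [0.5053, 0.1361, 0.0718]
ee_rot: [-90.0, 0.0, 16.0]
force: [-0.2, 0.2, 0.7]
width: 0.319
```

```bash
python3 - <<'E'
from h import *
st()
f=grab('wrist','w8.png');im=f['img'];cv2.imwrite('pics/zw8.png',cv2.resize(im[200:340,260:380],None,fx=5,fy=4.2,interpolation=cv2.INTER_CUBIC))
E
```

```text
5.78 [0.5053 0.1361 0.0718] [-89.9937   0.0267  15.9935] F [-0.2137  0.2052  0.6562] T [0.0638 0.0129 0.0057] w 0.319 q [  2.0978  30.8953  92.8896  -0.0003  56.2426 -13.8955]
```

View pics/zw8.png

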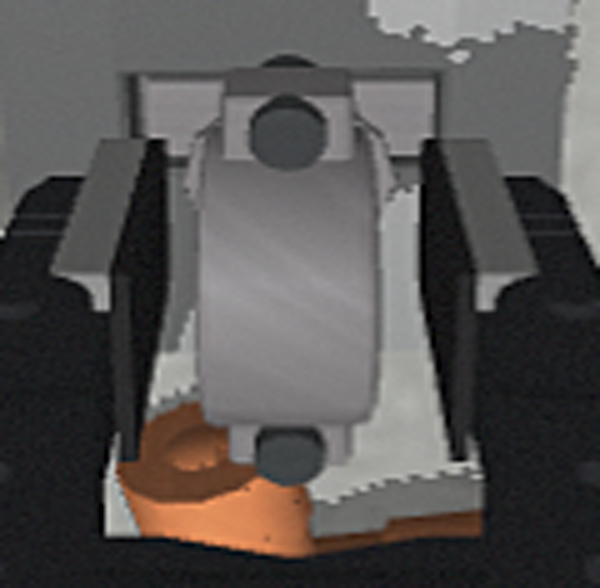

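Upright and centred: ring midline ≈290, pads ≈295 px. Closing slowly.

>>> play_rows(deltas=[{"translation": [-0.0004,0,0],"turn": [0,0,0]},{"translation": [-0.0004,0,0],"turn": [0,0,0]},{"translation": [-0.0004,0,0],"turn": [0,0,0]}], fingers=0.77, grip_force=20)

```text
time: 6.08
tcp_pos: [0.5052, 0.136, 0.072]
ee_rot: [-90.0, -0.0, 16.0]
force: [-0.6, -0.8, 0.0]
width: 0.234
```

>>> play_rows(deltas=[{"translation": [0,0,0],"turn": [0,0,0]},{"translation": [0,0,0],"turn": [0,0,0]},{"translation": [0,0,0],"turn": [0,0,0]}], fingers=0.81)

```text
time: 6.33
tcp_pos: [0.5051, 0.136, 0.072]
ee_rot: [-90.0, 0.0, 16.0]
force: [-1.2, 0.1, 0.2]
width: 0.191
```

>>> play_rows(deltas=[{"translation": [0,0,0],"turn": [0,0,0]},{"translation": [0,0,0],"turn": [0,0,0]},{"translation": [0,0,0],"turn": [0,0,0]}], fingers=0.84)

```text
time: 6.58
tcp_pos: [0.5052, 0.136, 0.0721]
ee_rot: [-90.0, -0.0, 16.0]
force: [-1.3, -0.2, 1.3]
width: 0.172
```

```bash
python3 - <<'E'
from h import *
st()
f=grab('wrist','w9.png');im=f['img'];cv2.imwrite('pics/zw9.png',cv2.resize(im[200:340,260:380],None,fx=5,fy=4.2,interpolation=cv2.INTER_CUBIC))
E
```

```text
6.58 [0.5052 0.136  0.0721] [-90.0034  -0.0078  16.0001] F [-1.3209 -0.2483  1.2545] T [-0.0089  0.1814 -0.0725] w 0.172 q [  2.0927  30.8484  92.9251  -0.0017  56.2181 -13.9065]
```

View pics/zw9.png

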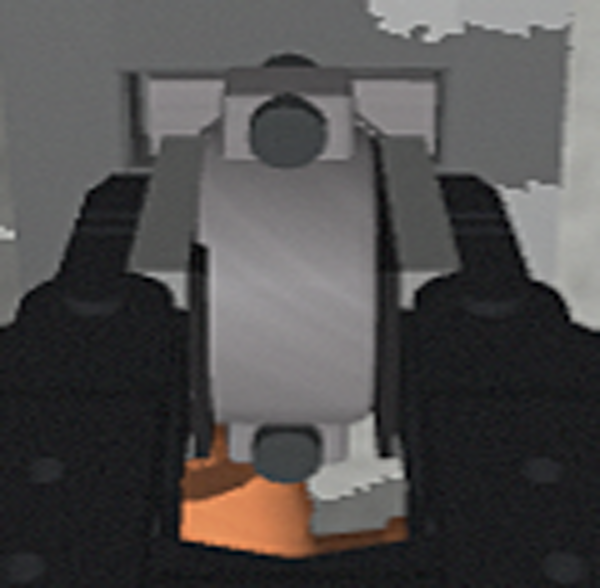

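>>> play_rows(deltas=[{"translation": [-0.0007,0,0],"turn": [0,0,0]},{"translation": [-0.0007,0,0],"turn": [0,0,0]},{"translation": [-0.0007,0,0],"turn": [0,0,0]}], fingers=0.83)

```text
time: 6.88
tcp_pos: [0.5048, 0.1358, 0.0721]
ee_rot: [-90.0, -0.1, 16.0]
force: [0.8, 0.3, 1.5]
width: 0.172
```

>>> play_rows(deltas=[{"translation": [0,0,0],"turn": [0,0,0]},{"translation": [0,0,0],"turn": [0,0,0]},{"translation": [0,0,0],"turn": [0,0,0]}], fingers=0.87)

```text
time: 7.13
tcp_pos: [0.5048, 0.1358, 0.0721]
ee_rot: [-90.0, -0.0, 16.0]
force: [1.5, 0.5, 2.5]
width: 0.167
```

```bash
python3 - <<'E'
from h import *
st()
f=grab('wrist','w10.png');im=f['img'];cv2.imwrite('pics/zw10.png',cv2.resize(im[200:340,260:380],None,fx=5,fy=4.2,interpolation=cv2.INTER_CUBIC))
E
```

```text
7.13 [0.5048 0.1358 0.0721] [-90.0089  -0.0454  15.9944] F [1.5428 0.4817 2.491 ] T [ 0.1228 -0.3262  0.0412] w 0.167 q [  2.0697  30.8044  93.0178   0.0027  56.1317 -13.9262]
```

View pics/zw10.png

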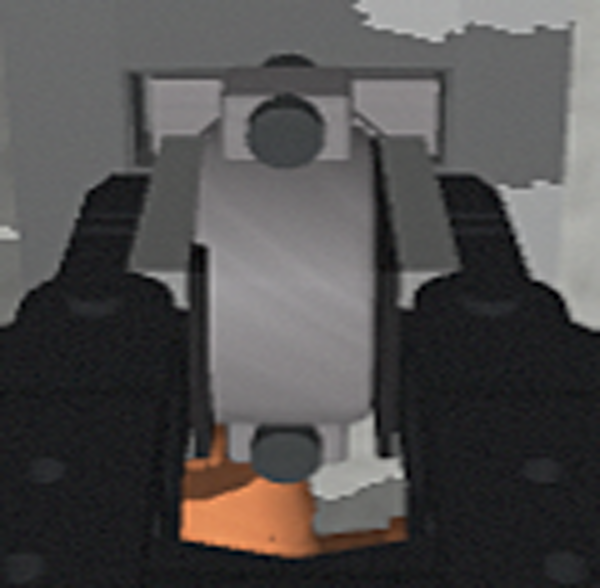

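>>> play_rows(deltas=[{"translation": [0,0,0],"turn": [0,0,0]},{"translation": [0,0,0],"turn": [0,0,0]},{"translation": [0,0,0],"turn": [0,0,0]}], fingers=0.9, grip_force=35)

```text
time: 7.43
tcp_pos: [0.5047, 0.1358, 0.0722]
ee_rot: [-90.0, -0.0, 16.0]
force: [1.9, 0.3, 5.0]
width: 0.162
```

>>> play_rows(deltas=[{"translation": [0,-0.003,0],"turn": [0,0,0]},{"translation": [0,-0.007,0],"turn": [0,0,0]},{"translation": [0,-0.012,0],"turn": [0,0,0]},{"translation": [0,-0.018,0],"turn": [0,0,0]},{"translation": [0,-0.025,0],"turn": [0,0,0]},{"translation": [0,-0.025,0],"turn": [0,0,0]}])

```text
time: 7.93
tcp_pos: [0.505, 0.1358, 0.0984]
ee_rot: [-90.0, -0.1, 16.0]
force: [-0.2, -0.3, -0.8]
width: 0.159
```

```bash
python3 - <<'E'
from h import *
st()
f=grab('wrist','w11.png');im=f['img'];cv2.imwrite('pics/zw11.png',cv2.resize(im[190:340,260:380],None,fx=5,fy=4,interpolation=cv2.INTER_CUBIC))
im=grab('side')['img'];cv2.imwrite('pics/zside11.png',cv2.resize(im[120:210,265:345],None,fx=6,fy=6,interpolation=cv2.INTER_CUBIC))
E
```

```text
7.93 [0.505  0.1358 0.0984] [-90.0321  -0.1222  16.0024] F [-0.1768 -0.2989 -0.8186] T [-0.0918 -0.0145  0.035 ] w 0.159 q [  2.0722  28.5813  91.4661  -0.002   59.8263 -13.9291]
```

View pics/zw11.png

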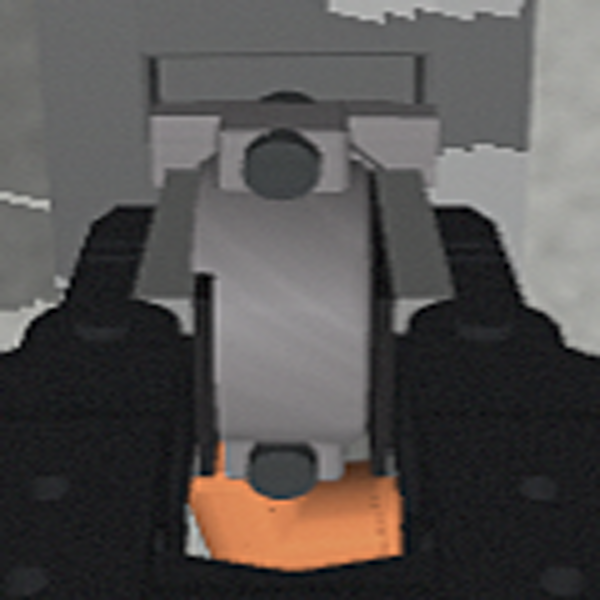

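View pics/zside11.png

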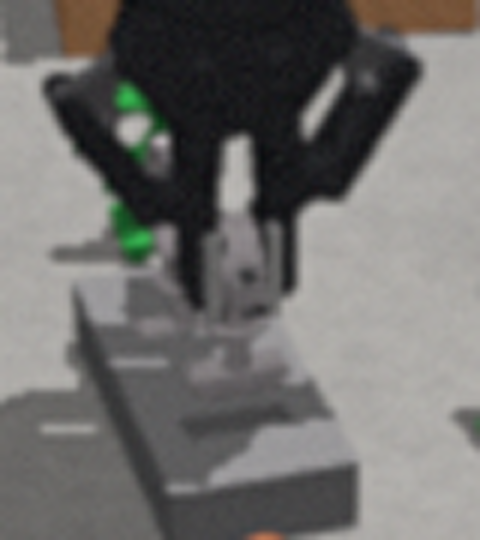

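```bash
python3 - <<'E'
from h import *
print(delta([.505,.1358,.0984],16,[.5306,-.112,.16],71.4))
E
```

```text
(array([-0.0437, -0.0616, -0.2453]), array([ 0.    , -0.9669,  0.    ]))
```

>>> play_rows(deltas=[{"translation": [0,-0.01,0],"turn": [0,0,0]},{"translation": [0,-0.03,0],"turn": [0,0,0]},{"translation": [0,-0.05,0],"turn": [0,0,0]},{"translation": [0,-0.062,0],"turn": [0,0,0]},{"translation": [0,-0.062,0],"turn": [0,0,0]}], fingers=0.88, grip_force=24)

```text
time: 8.45
tcp_pos: [0.5053, 0.1359, 0.161]
ee_rot: [-90.1, -0.2, 16.0]
force: [-0.5, -0.5, -1.5]
width: 0.161
```

>>> play_rows(deltas=[{"translation": [-0.002,0,-0.01],"turn": [0,-0.04,0]},{"translation": [-0.006,0,-0.033],"turn": [0,-0.13,0]},{"translation": [-0.01,0,-0.057],"turn": [0,-0.22,0]},{"translation": [-0.014,0,-0.08],"turn": [0,-0.31,0]},{"translation": [-0.018,0,-0.103],"turn": [0,-0.4,0]},{"translation": [-0.022,0,-0.126],"turn": [0,-0.49,0]},{"translation": [-0.026,0,-0.149],"turn": [0,-0.58,0]},{"translation": [-0.03,0,-0.172],"turn": [0,-0.67,0]},{"translation": [-0.034,0,-0.195],"turn": [0,-0.76,0]},{"translation": [-0.038,0,-0.217],"turn": [0,-0.85,0]},{"translation": [-0.041,0,-0.235],"turn": [0,-0.92,0]},{"translation": [-0.0437,0,-0.2453],"turn": [0,-0.9669,0]}])

```text
time: 9.45
tcp_pos: [0.5299, -0.1139, 0.1576]
ee_rot: [-89.9, 0.0, 71.5]
force: [0.1, -0.5, -0.8]
width: 0.161
```

>>> play_rows(deltas=[{"translation": [0,0,0],"turn": [0,0,0]},{"translation": [0,0,0],"turn": [0,0,0]},{"translation": [0,0,0],"turn": [0,0,0]}])

```text
time: 9.7
tcp_pos: [0.5297, -0.1112, 0.1583]
ee_rot: [-89.9, -0.0, 71.3]
force: [0.3, 0.1, -1.8]
width: 0.163
```

```bash
python3 - <<'E'
from h import *
st()
f=grab('wrist','w12.png')
for y in (71.4,):
  for X in ([.5306,-.112,.05],): print(proj(f,X))
E
```

```text
9.7 [ 0.5297 -0.1112  0.1583] [-89.9208  -0.0201  71.3329] F [ 0.3403  0.1294 -1.7561] T [-0.0004  0.007   0.0129] w 0.163 q [-24.4005  25.8494  84.1271   0.0128  70.1043 -95.7378]
[317.2013 202.6648]
```

View pics/w12.png

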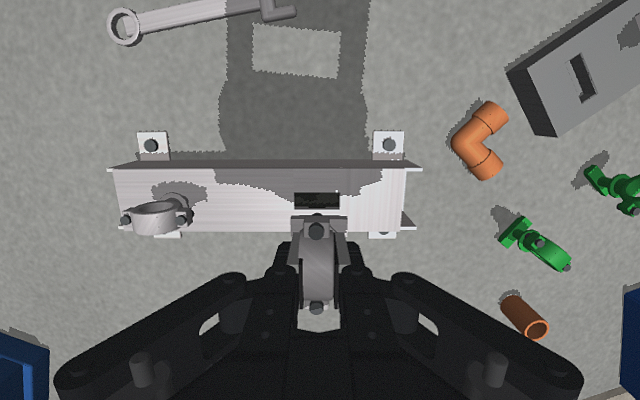

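```bash
python3 - <<'E'
from h import *
im=cv2.imread('pics/w12.png');cv2.imwrite('pics/zw12.png',cv2.resize(im[180:320,270:370],None,fx=6,fy=4.2,interpolation=cv2.INTER_CUBIC))
E
```

```text
(no output)
```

View pics/zw12.png

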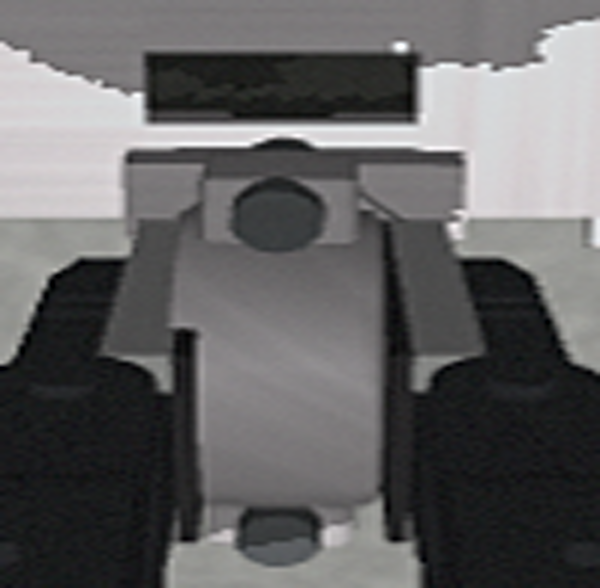

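```bash
cat > rel.py <<'E'
from h import *
def toolpt(f,o,u,v,z):
    R=Ro.from_euler('xyz',[-90,0,o['ee_rot'][2]],degrees=True);P=onz(f,u,v,z);return P,R.inv().apply(P-o['tcp_pos'])
E
python3 - <<'E'
from rel import *
f=grab('wrist');o=manip.get_obs()
Z=lambda x,y:(270+(x+.5)/6-.5,180+(y+.5)/4.2-.5)
for p in((145,53),(417,53),(417,121),(145,121),(281,87)): print('slot',*toolpt(f,o,*Z(*p),.05))
zt=o['tcp_pos'][2]-.056+.012
for p in((127,162),(463,162),(295,162)): print('head',*toolpt(f,o,*Z(*p),zt))
for p in((127,150),(463,150)): print('headlow?',*toolpt(f,o,*Z(*p),zt-.006))
print(zt)
print('ears',toolpt(f,o,*Z(278,212),o['tcp_pos'][2]+.003)[1],toolpt(f,o,*Z(280,532),o['tcp_pos'][2]+.003)[1])
E
```

```text
slot [ 0.5158 -0.1276  0.05  ] [-0.0202  0.1087  0.0081]
slot [ 0.528  -0.0915  0.05  ] [0.0179 0.1087 0.008 ]
slot [ 0.5417 -0.0959  0.05  ] [ 0.0182  0.1087 -0.0063]
slot [ 0.5293 -0.1326  0.05  ] [-0.0206  0.1087 -0.0062]
slot [ 0.5286 -0.1119  0.05  ] [-0.0012  0.1087  0.001 ]
head [ 0.516  -0.1241  0.1147] [-0.0168  0.044   0.009 ]
head [ 0.5272 -0.0911  0.1147] [0.0181 0.044  0.0089]
head [ 0.5216 -0.1076  0.1147] [0.0007 0.044  0.009 ]
headlow? [ 0.5161 -0.1247  0.1087] [-0.0173  0.05    0.0087]
headlow? [ 0.5277 -0.0906  0.1087] [0.0187 0.05   0.0086]
0.11468909911342821
ears [-0.0007 -0.003   0.0208] [-0.0007 -0.003  -0.0201]
```

>>> play_rows(deltas=[{"translation": [-0.0019,0.01,-0.002],"turn": [0,0,0]},{"translation": [-0.0019,0.02,-0.002],"turn": [0,0,0]},{"translation": [-0.0019,0.03,-0.002],"turn": [0,0,0]},{"translation": [-0.0019,0.04,-0.002],"turn": [0,0,0]},{"translation": [-0.0019,0.04,-0.002],"turn": [0,0,0]},{"translation": [-0.0019,0.04,-0.002],"turn": [0,0,0]}])

```text
time: 10.3
tcp_pos: [0.5311, -0.1143, 0.1181]
ee_rot: [-89.9, -0.0, 71.4]
force: [-0.8, -1.1, -1.1]
width: 0.158
```

```bash
python3 - <<'E'
from h import *
st()
im=grab('wrist','w13.png')['img']
cv2.imwrite('pics/zw13.png',cv2.resize(im[180:320,270:370],None,fx=6,fy=4.2,interpolation=cv2.INTER_CUBIC))
im=grab('side','s13.png')['img'];cv2.imwrite('pics/zside13.png',cv2.resize(im[200:290,280:370],None,fx=6,fy=6,interpolation=cv2.INTER_CUBIC))
im=grab('scene','c13.png')['img'];cv2.imwrite('pics/zscene13.png',cv2.resize(im[150:240,190:290],None,fx=6,fy=6,interpolation=cv2.INTER_CUBIC))
E
```

```text
10.3 [ 0.5311 -0.1143  0.1181] [-89.8985  -0.0111  71.3913] F [-0.826  -1.0645 -1.1434] T [-0.0254  0.0208 -0.0107] w 0.158 q [-24.6406  28.7949  86.7462   0.0004  64.561  -96.0321]
```

View pics/zw13.png

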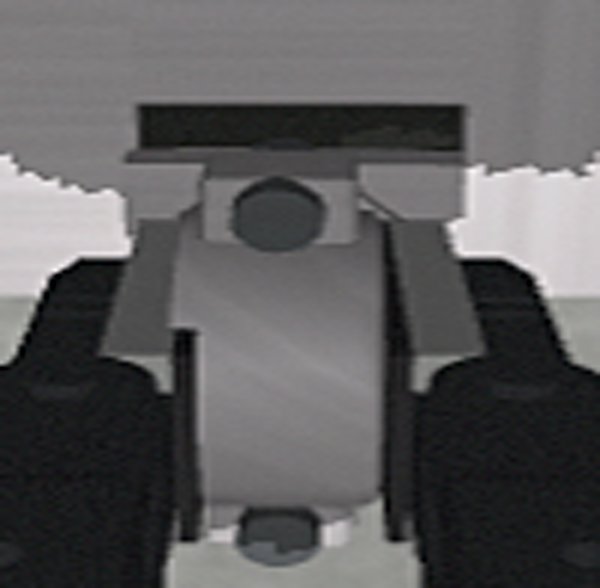

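View pics/zside13.png

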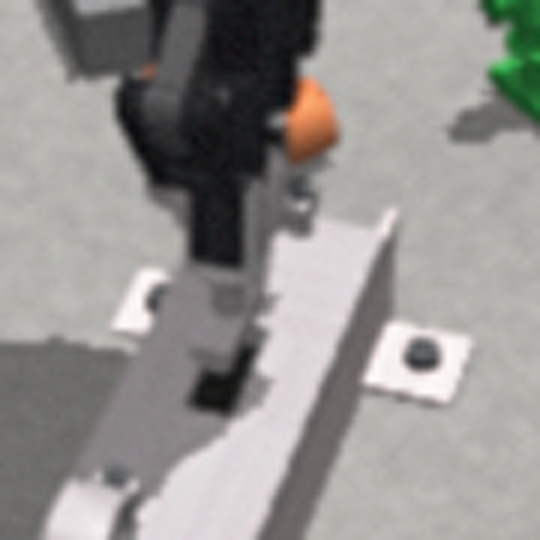

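View pics/zscene13.png

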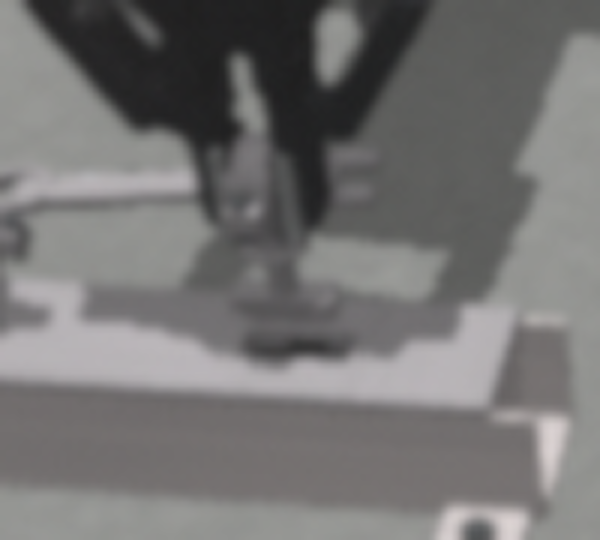

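```bash
python3 - <<'E'
from rel import *
f=grab('wrist');o=manip.get_obs()
Z=lambda x,y:(270+(x+.5)/6-.5,180+(y+.5)/4.2-.5)
for p in((138,103),(466,103)): print('slot far edge',*toolpt(f,o,*Z(*p),.05))
zt=o['tcp_pos'][2]-.056+.012
for dz in(0,-.002):
 for p in((127,162),(463,162)): print('head',*toolpt(f,o,*Z(*p),zt+dz))
# side & scene views
s=grab('side');c=grab('scene')
Y=lambda x,y:(280+(x+.5)/6-.5,200+(y+.5)/6-.5)
C=lambda x,y:(190+(x+.5)/6-.5,150+(y+.5)/6-.5)
print('side slot near edge',onz(s,*Y(190,405),.05),onz(s,*Y(240,415),.05))
E
```

```text
slot far edge [ 0.5166 -0.1283  0.05  ] [-0.0178  0.0694  0.0098]
slot far edge [ 0.529  -0.0917  0.05  ] [0.0209 0.0694 0.0098]
head [ 0.5179 -0.1277  0.0754] [-0.0168  0.044   0.0088]
head [ 0.5291 -0.0946  0.0754] [0.0181 0.044  0.0087]
head [ 0.5186 -0.1281  0.0734] [-0.017  0.046  0.008]
head [ 0.5299 -0.0947  0.0734] [0.0183 0.046  0.008 ]
side slot near edge [ 0.52   -0.1291  0.05  ] [ 0.5343 -0.1334  0.05  ]
```

>>> play_rows(deltas=[{"translation": [0.0009,0.003,0],"turn": [0,0,0]},{"translation": [0.0009,0.006,0],"turn": [0,0,0]},{"translation": [0.0009,0.009,0],"turn": [0,0,0]},{"translation": [0.0009,0.009,0],"turn": [0,0,0]}])

```text
time: 10.93
tcp_pos: [0.5313, -0.1135, 0.1092]
ee_rot: [-89.9, -0.0, 71.4]
force: [0.6, 0.2, -0.5]
width: 0.158
```

>>> play_rows(deltas=[{"translation": [0,0.0007,0],"turn": [0,0,0]},{"translation": [0,0.0014,0],"turn": [0,0,0]},{"translation": [0,0.0021,0],"turn": [0,0,0]},{"translation": [0,0.0028,0],"turn": [0,0,0]},{"translation": [0,0.0035,0],"turn": [0,0,0]}])

```text
time: 11.35
tcp_pos: [0.5317, -0.1136, 0.1064]
ee_rot: [-90.0, 0.0, 71.4]
force: [-0.8, -0.1, -0.7]
width: 0.163
```

```bash
python3 - <<'E'
from h import *
st()
im=grab('wrist','w14.png')['img']
cv2.imwrite('pics/zw14.png',cv2.resize(im[180:320,270:370],None,fx=6,fy=4.2,interpolation=cv2.INTER_CUBIC))
E
```

```text
11.35 [ 0.5317 -0.1136  0.1064] [-90.0072   0.0006  71.3957] F [-0.7766 -0.1472 -0.652 ] T [-0.0327  0.0254 -0.0162] w 0.163 q [-24.5463  29.6613  87.5228   0.0002  62.8087 -95.9421]
```

View pics/zw14.png

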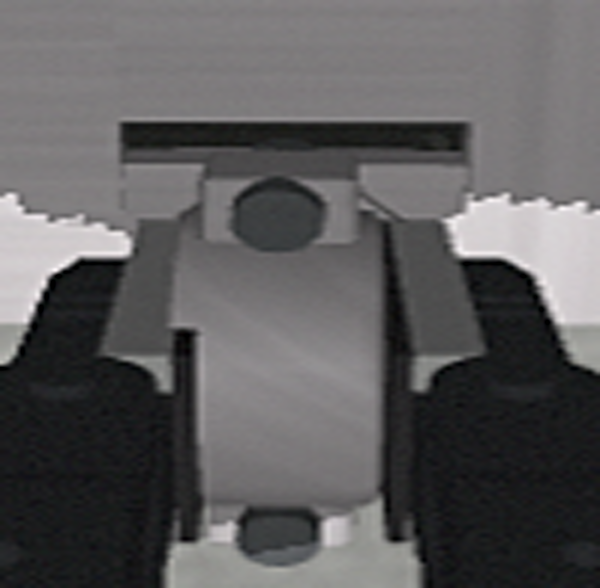

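Slot spans 121–470 px and the head 127–463 px, so they are centred. I'll feel down gently.

>>> play_rows(deltas=[{"translation": [0,0.0007,0],"turn": [0,0,0]},{"translation": [0,0.0014,0],"turn": [0,0,0]},{"translation": [0,0.002,0],"turn": [0,0,0]},{"translation": [0,0.002,0],"turn": [0,0,0]}])

```text
time: 11.73
tcp_pos: [0.5316, -0.1136, 0.1043]
ee_rot: [-90.0, -0.0, 71.4]
force: [-0.1, 0.5, -1.5]
width: 0.162
```

>>> play_rows(deltas=[{"translation": [0,0.0005,0],"turn": [0,0,0]},{"translation": [0,0.001,0],"turn": [0,0,0]},{"translation": [0,0.0015,0],"turn": [0,0,0]},{"translation": [0,0.0015,0],"turn": [0,0,0]}])

```text
time: 12.07
tcp_pos: [0.5316, -0.1136, 0.1028]
ee_rot: [-90.0, -0.0, 71.4]
force: [0.0, -0.9, -1.6]
width: 0.158
```

```bash
python3 - <<'E'
from h import *
st()
im=grab('wrist','w15.png')['img']
cv2.imwrite('pics/zw15.png',cv2.resize(im[180:320,270:370],None,fx=6,fy=4.2,interpolation=cv2.INTER_CUBIC))
E
```

```text
12.07 [ 0.5316 -0.1136  0.1028] [-89.9859  -0.0013  71.396 ] F [ 0.0257 -0.888  -1.5749] T [0.0339 0.0404 0.0324] w 0.158 q [-24.5439  29.9335  87.755   -0.0002  62.3257 -95.9398]
```

View pics/zw15.png

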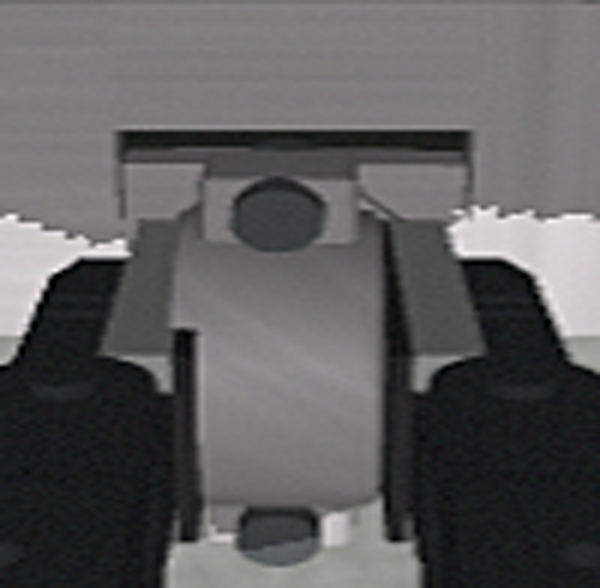

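>>> play_rows(deltas=[{"translation": [0,0.0006,0],"turn": [0,0,0]},{"translation": [0,0.0012,0],"turn": [0,0,0]},{"translation": [0,0.0018,0],"turn": [0,0,0]},{"translation": [0,0.0018,0],"turn": [0,0,0]}])

```text
time: 12.45
tcp_pos: [0.5316, -0.1136, 0.101]
ee_rot: [-90.0, -0.0, 71.4]
force: [-0.7, 0.4, -1.2]
width: 0.162
```

>>> play_rows(deltas=[{"translation": [0,0.0006,0],"turn": [0,0,0]},{"translation": [0,0.0012,0],"turn": [0,0,0]},{"translation": [0,0.0018,0],"turn": [0,0,0]},{"translation": [0,0.0018,0],"turn": [0,0,0]}])

```text
time: 12.78
tcp_pos: [0.5316, -0.1136, 0.0992]
ee_rot: [-90.0, -0.0, 71.4]
force: [-0.4, -0.1, -0.6]
width: 0.157
```

>>> play_rows(deltas=[{"translation": [0,0.0006,0],"turn": [0,0,0]},{"translation": [0,0.0012,0],"turn": [0,0,0]},{"translation": [0,0.0018,0],"turn": [0,0,0]},{"translation": [0,0.0018,0],"turn": [0,0,0]}])

```text
time: 13.12
tcp_pos: [0.5316, -0.1136, 0.0974]
ee_rot: [-90.0, -0.0, 71.4]
force: [-0.0, -0.4, -1.0]
width: 0.161
```

```bash
python3 - <<'E'
from h import *
st()
im=grab('wrist','w16.png')['img']
cv2.imwrite('pics/zw16.png',cv2.resize(im[180:320,270:370],None,fx=6,fy=4.2,interpolation=cv2.INTER_CUBIC))
E
```

```text
13.12 [ 0.5316 -0.1136  0.0974] [-89.9883  -0.0019  71.3947] F [-0.0456 -0.3713 -0.955 ] T [-0.0281  0.0027 -0.0431] w 0.161 q [-24.5455  30.3522  88.0944   0.0008  61.5653 -95.9405]
```

View pics/zw16.png

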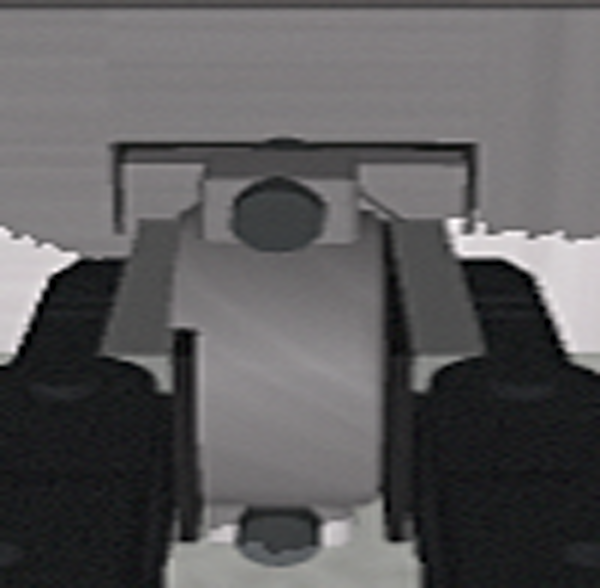

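The head is in the slot with no side force. I'll carry on down to the pad.

>>> play_rows(deltas=[{"translation": [0,0.0007,0],"turn": [0,0,0]},{"translation": [0,0.0014,0],"turn": [0,0,0]},{"translation": [0,0.0021,0],"turn": [0,0,0]},{"translation": [0,0.0028,0],"turn": [0,0,0]},{"translation": [0,0.0028,0],"turn": [0,0,0]}])

```text
time: 13.58
tcp_pos: [0.5316, -0.1136, 0.0946]
ee_rot: [-90.0, -0.0, 71.4]
force: [-0.3, 0.2, -1.3]
width: 0.158
```

>>> play_rows(deltas=[{"translation": [0,0.0005,0],"turn": [0,0,0]},{"translation": [0,0.001,0],"turn": [0,0,0]},{"translation": [0,0.0015,0],"turn": [0,0,0]},{"translation": [0,0.002,0],"turn": [0,0,0]},{"translation": [0,0.002,0],"turn": [0,0,0]}])

```text
time: 14.0
tcp_pos: [0.5317, -0.1136, 0.0929]
ee_rot: [-90.0, -0.0, 71.4]
force: [-0.7, 0.0, 2.6]
width: 0.157
```

>>> play_rows(deltas=[{"translation": [0,0.0005,0],"turn": [0,0,0]},{"translation": [0,0.001,0],"turn": [0,0,0]},{"translation": [0,0.0015,0],"turn": [0,0,0]},{"translation": [0,0.002,0],"turn": [0,0,0]},{"translation": [0,0.002,0],"turn": [0,0,0]}])

```text
time: 14.42
tcp_pos: [0.5317, -0.1136, 0.0907]
ee_rot: [-90.0, -0.0, 71.4]
force: [-0.6, 1.3, 2.8]
width: 0.16
```

```bash
python3 - <<'E'
from h import *
st()
im=grab('wrist','w17.png')['img']
cv2.imwrite('pics/zw17.png',cv2.resize(im[180:320,270:370],None,fx=6,fy=4.2,interpolation=cv2.INTER_CUBIC))
E
```

```text
14.42 [ 0.5317 -0.1136  0.0907] [-90.0058  -0.0008  71.3969] F [-0.5587  1.2878  2.7926] T [0.1366 0.0635 0.0419] w 0.16 q [-24.5424  30.8794  88.5001   0.0016  60.6148 -95.9401]
```

View pics/zw17.png

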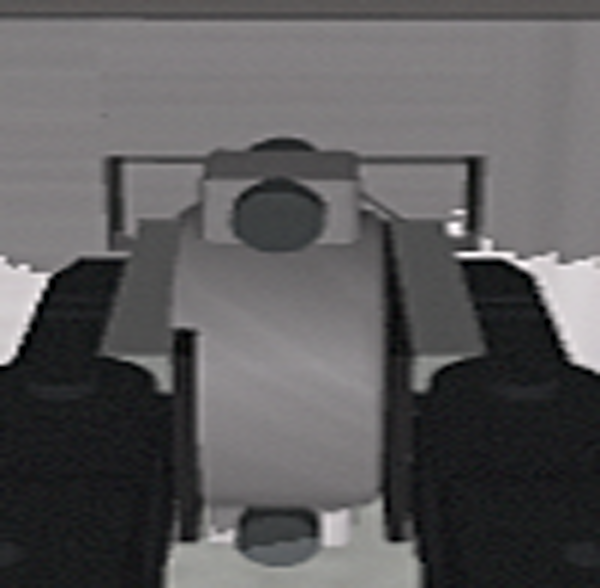

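The pad was met at TCP 0.094, as predicted. Pressing on to TCP ≈0.083 (origin 27 mm).

>>> play_rows(deltas=[{"translation": [0,0.0006,0],"turn": [0,0,0]},{"translation": [0,0.0012,0],"turn": [0,0,0]},{"translation": [0,0.0018,0],"turn": [0,0,0]},{"translation": [0,0.0024,0],"turn": [0,0,0]},{"translation": [0,0.003,0],"turn": [0,0,0]},{"translation": [0,0.003,0],"turn": [0,0,0]}])

```text
time: 14.97
tcp_pos: [0.5317, -0.1136, 0.0877]
ee_rot: [-90.0, -0.0, 71.4]
force: [0.7, 0.5, 4.0]
width: 0.162
```

>>> play_rows(deltas=[{"translation": [0,0.0006,0],"turn": [0,0,0]},{"translation": [0,0.0012,0],"turn": [0,0,0]},{"translation": [0,0.0018,0],"turn": [0,0,0]},{"translation": [0,0.0024,0],"turn": [0,0,0]},{"translation": [0,0.003,0],"turn": [0,0,0]},{"translation": [0,0.003,0],"turn": [0,0,0]}])

```text
time: 15.47
tcp_pos: [0.5317, -0.1136, 0.0847]
ee_rot: [-90.0, -0.0, 71.4]
force: [0.3, 1.1, 5.7]
width: 0.162
```

>>> play_rows(deltas=[{"translation": [0,0.0006,0],"turn": [0,0,0]},{"translation": [0,0.0012,0],"turn": [0,0,0]},{"translation": [0,0.0018,0],"turn": [0,0,0]},{"translation": [0,0.0018,0],"turn": [0,0,0]},{"translation": [0,0.0018,0],"turn": [0,0,0]}])

```text
time: 15.88
tcp_pos: [0.5317, -0.1136, 0.0831]
ee_rot: [-90.0, -0.0, 71.4]
force: [0.1, 1.2, 5.5]
width: 0.158
```

```bash
python3 - <<'E'
from h import *
st()
im=grab('wrist','w18.png')['img']
cv2.imwrite('pics/zw18.png',cv2.resize(im[180:320,270:370],None,fx=6,fy=4.2,interpolation=cv2.INTER_CUBIC))
im=grab('side','s18.png')['img'];cv2.imwrite('pics/zside18.png',cv2.resize(im[200:290,280:370],None,fx=6,fy=6,interpolation=cv2.INTER_CUBIC))
E
```

```text
15.88 [ 0.5317 -0.1136  0.0831] [-90.0211  -0.0021  71.3966] F [0.1317 1.2212 5.4723] T [0.236  0.0291 0.0057] w 0.158 q [-24.5422  31.4891  88.9508   0.0049  59.5394 -95.9414]
```

View pics/zw18.png

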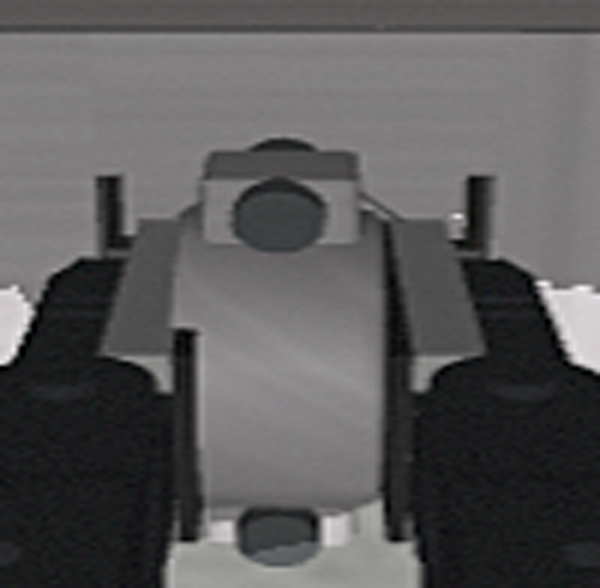

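View pics/zside18.png

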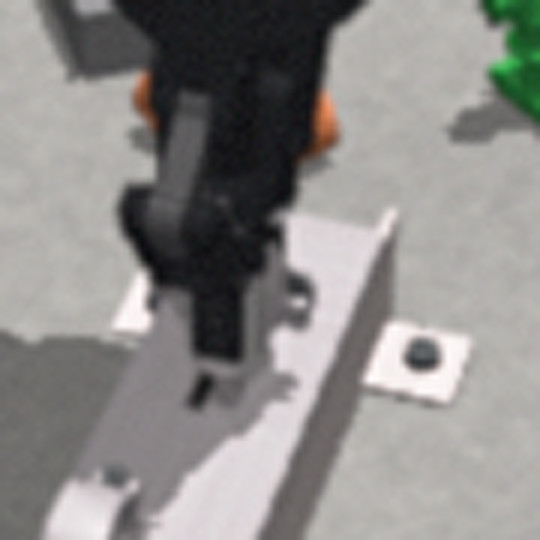

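Depth reached with 5.5 N from the spring. Now the quarter turn, in parts.

>>> play_rows(deltas=[{"translation": [0,0,0],"turn": [0,0.05,0]},{"translation": [0,0,0],"turn": [0,0.12,0]},{"translation": [0,0,0],"turn": [0,0.2,0]},{"translation": [0,0,0],"turn": [0,0.28,0]},{"translation": [0,0,0],"turn": [0,0.35,0]},{"translation": [0,0,0],"turn": [0,0.4,0]}])

```text
time: 16.48
tcp_pos: [0.532, -0.114, 0.0832]
ee_rot: [-90.1, 0.0, 48.3]
force: [1.1, -0.5, 5.6]
width: 0.157
```

>>> play_rows(deltas=[{"translation": [0,0,0],"turn": [0,0.07,0]},{"translation": [0,0,0],"turn": [0,0.14,0]},{"translation": [0,0,0],"turn": [0,0.21,0]},{"translation": [0,0,0],"turn": [0,0.28,0]},{"translation": [0,0,0],"turn": [0,0.35,0]},{"translation": [0,0,0],"turn": [0,0.4,0]}])

```text
time: 16.98
tcp_pos: [0.5319, -0.1141, 0.0832]
ee_rot: [-90.1, -0.0, 25.4]
force: [-0.3, -0.9, 5.4]
width: 0.16
```

```bash
python3 - <<'E'
from h import *
st()
im=grab('wrist','w19.png')['img']
cv2.imwrite('pics/zw19.png',cv2.resize(im[180:320,270:370],None,fx=6,fy=4.2,interpolation=cv2.INTER_CUBIC))
E
```

```text
16.98 [ 0.5319 -0.1141  0.0832] [-90.07    -0.016   25.3606] F [-0.2669 -0.9105  5.3533] T [-0.1331  0.0082  0.0808] w 0.16 q [-24.5616  31.4871  88.9275  -0.0381  59.5216 -49.903 ]
```

View pics/zw19.png

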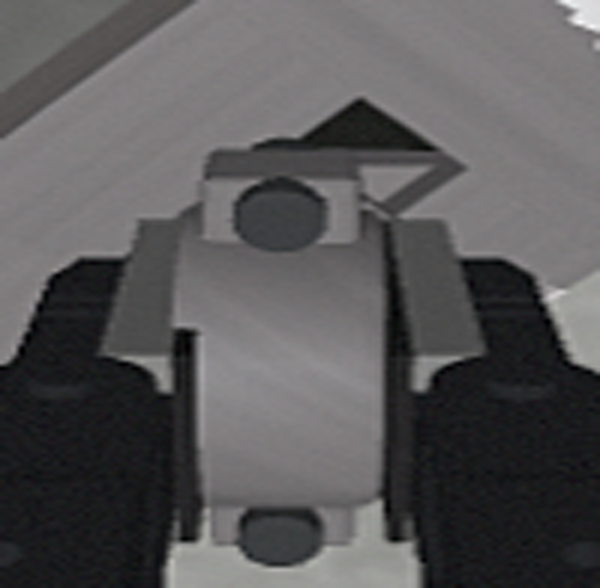

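>>> play_rows(deltas=[{"translation": [0,0,0],"turn": [0,0.07,0]},{"translation": [0,0,0],"turn": [0,0.14,0]},{"translation": [0,0,0],"turn": [0,0.21,0]},{"translation": [0,0,0],"turn": [0,0.28,0]},{"translation": [0,0,0],"turn": [0,0.35,0]},{"translation": [0,0,0],"turn": [0,0.4,0]}])

```text
time: 17.53
tcp_pos: [0.5318, -0.114, 0.0832]
ee_rot: [-90.1, -0.0, 2.4]
force: [-0.4, -1.0, 6.1]
width: 0.163
```

>>> play_rows(deltas=[{"translation": [0,0,0],"turn": [0,0.07,0]},{"translation": [0,0,0],"turn": [0,0.14,0]},{"translation": [0,0,0],"turn": [0,0.21,0]},{"translation": [0,0,0],"turn": [0,0.28,0]},{"translation": [0,0,0],"turn": [0,0.34,0]},{"translation": [0,0,0],"turn": [0,0.368,0]},{"translation": [0,0,0],"turn": [0,0.368,0]},{"translation": [0,0,0],"turn": [0,0.368,0]}])

```text
time: 18.2
tcp_pos: [0.5317, -0.1139, 0.0831]
ee_rot: [-90.0, -0.0, -18.4]
force: [-0.4, -1.4, 4.9]
width: 0.16
```

```bash
python3 - <<'E'
from h import *
st()
im=grab('wrist','w20.png')['img']
cv2.imwrite('pics/zw20.png',cv2.resize(im[180:320,270:370],None,fx=6,fy=4.2,interpolation=cv2.INTER_CUBIC))
E
```

```text
18.2 [ 0.5317 -0.1139  0.0831] [-90.0324  -0.033  -18.449 ] F [-0.3975 -1.4046  4.949 ] T [-0.1046  0.1113  0.0206] w 0.16 q [-24.5602  31.4876  88.9422  -0.0333  59.5339  -6.0944]
```

View pics/w20.png

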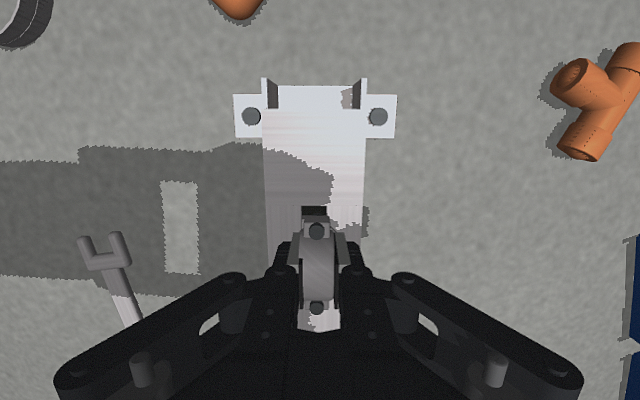

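View pics/zw20.png

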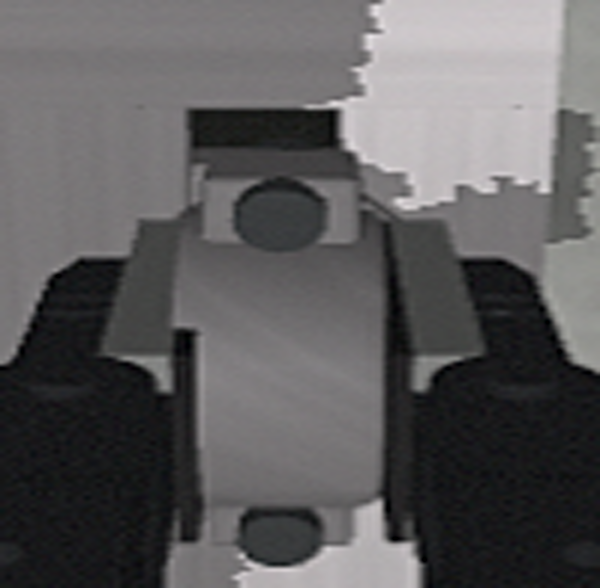

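```bash
python3 - <<'E'
from rel import *
f=grab('wrist');o=manip.get_obs()
Z=lambda x,y:(270+(x+.5)/6-.5,180+(y+.5)/4.2-.5)
for p in((190,107),(342,107),(190,190)): print('slot far edge',toolpt(f,o,*Z(*p),.05)[1])
print('w17 slot edges');o17=dict(o);
im=grab('wrist')['img'];cv2.imwrite('pics/zw20b.png',cv2.resize(im[190:250,290:350],None,fx=10,fy=10,interpolation=cv2.INTER_CUBIC))
im=grab('side','s20.png')['img'];cv2.imwrite('pics/zside20.png',cv2.resize(im[200:290,280:370],None,fx=6,fy=6,interpolation=cv2.INTER_CUBIC))
im=grab('scene','c20.png')['img'];cv2.imwrite('pics/zscene20.png',cv2.resize(im[150:240,190:290],None,fx=6,fy=6,interpolation=cv2.INTER_CUBIC))
E
```

```text
slot far edge [-0.0104  0.0331  0.0207]
slot far edge [0.0042 0.0331 0.0207]
slot far edge [-0.0106  0.0331  0.0085]
w17 slot edges
```

View pics/zw20b.png

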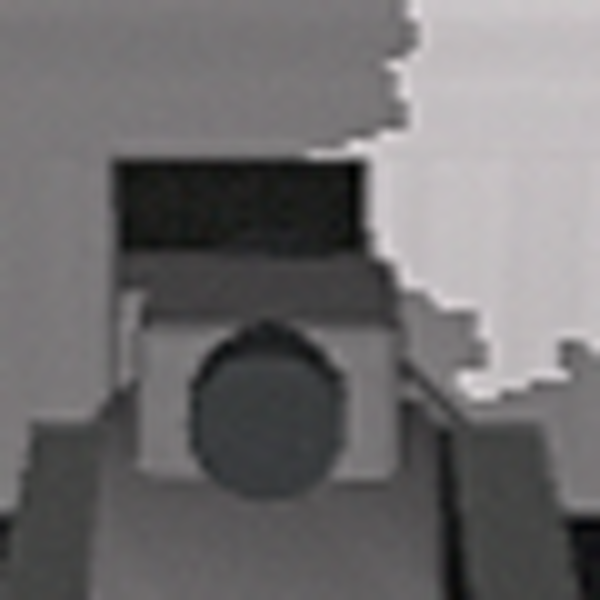

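View pics/zside20.png

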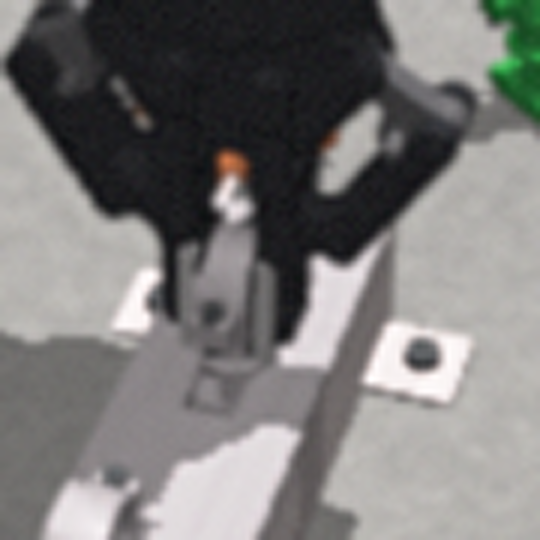

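View pics/zscene20.png

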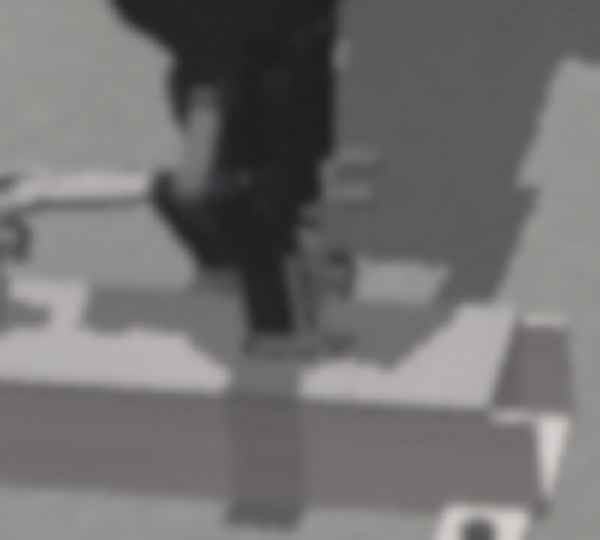

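>>> play_rows(deltas=[{"translation": [-0.0009,0,-0.0006],"turn": [0,0,0]},{"translation": [-0.0018,0,-0.0012],"turn": [0,0,0]},{"translation": [-0.0018,0,-0.0012],"turn": [0,0,0]},{"translation": [-0.0018,-0.0005,-0.0012],"turn": [0,0,0]},{"translation": [-0.0018,-0.001,-0.0012],"turn": [0,0,0]},{"translation": [-0.0018,-0.0015,-0.0012],"turn": [0,0,0]},{"translation": [-0.0018,-0.002,-0.0012],"turn": [0,0,0]},{"translation": [-0.0018,-0.002,-0.0012],"turn": [0,0,0]}])

```text
time: 19.12
tcp_pos: [0.5303, -0.1145, 0.0854]
ee_rot: [-90.0, -0.1, -18.5]
force: [1.8, 0.7, 4.8]
width: 0.157
```

>>> play_rows(deltas=[{"translation": [0,-0.0005,0],"turn": [0,0,0]},{"translation": [0,-0.001,0],"turn": [0,0,0]},{"translation": [0,-0.0015,0],"turn": [0,0,0]},{"translation": [0,-0.0015,0],"turn": [0,0,0]}])

```text
time: 19.45
tcp_pos: [0.5301, -0.1144, 0.0868]
ee_rot: [-90.0, -0.1, -18.4]
force: [3.7, 0.5, 4.3]
width: 0.16
```

>>> play_rows(deltas=[{"translation": [0,-0.0005,0],"turn": [0,0,0]},{"translation": [0,-0.001,0],"turn": [0,0,0]},{"translation": [0,-0.001,0],"turn": [0,0,0]}])

```text
time: 19.7
tcp_pos: [0.5297, -0.1143, 0.0876]
ee_rot: [-90.0, -0.0, -18.4]
force: [2.9, -0.3, 3.9]
width: 0.158
```

Force stays about 4 N past the strip's underside, so the head is entering the groove. There is 3 N sideways in +x, so I'll shift +1 mm and continue up.

>>> play_rows(deltas=[{"translation": [0.001,0,0],"turn": [0,0,0]},{"translation": [0.001,-0.0005,0],"turn": [0,0,0]},{"translation": [0.001,-0.001,0],"turn": [0,0,0]},{"translation": [0.001,-0.001,0],"turn": [0,0,0]}])

```text
time: 20.03
tcp_pos: [0.5302, -0.1144, 0.0884]
ee_rot: [-90.0, 0.1, -18.4]
force: [1.2, 0.1, 4.5]
width: 0.161
```

>>> play_rows(deltas=[{"translation": [0,-0.0005,0],"turn": [0,0,0]},{"translation": [0,-0.001,0],"turn": [0,0,0]},{"translation": [0,-0.001,0],"turn": [0,0,0]}])

```text
time: 20.28
tcp_pos: [0.5302, -0.1144, 0.0894]
ee_rot: [-90.0, 0.0, -18.4]
force: [-0.0, 0.8, 2.8]
width: 0.155
```

```bash
python3 - <<'E'
from h import *
st()
im=grab('wrist','w21.png')['img'];cv2.imwrite('pics/zw21.png',cv2.resize(im[180:320,270:370],None,fx=6,fy=4.2,interpolation=cv2.INTER_CUBIC))
im=grab('side','s21.png')['img'];cv2.imwrite('pics/zside21.png',cv2.resize(im[200:290,280:370],None,fx=6,fy=6,interpolation=cv2.INTER_CUBIC))
E
```

```text
20.28 [ 0.5302 -0.1144  0.0894] [-89.9994   0.0431 -18.4424] F [-0.0253  0.7878  2.8159] T [ 0.0901 -0.0347 -0.0159] w 0.155 q [-24.6845  30.9035  88.7482  -0.0047  60.3912  -6.2397]
```

View pics/zw21.png

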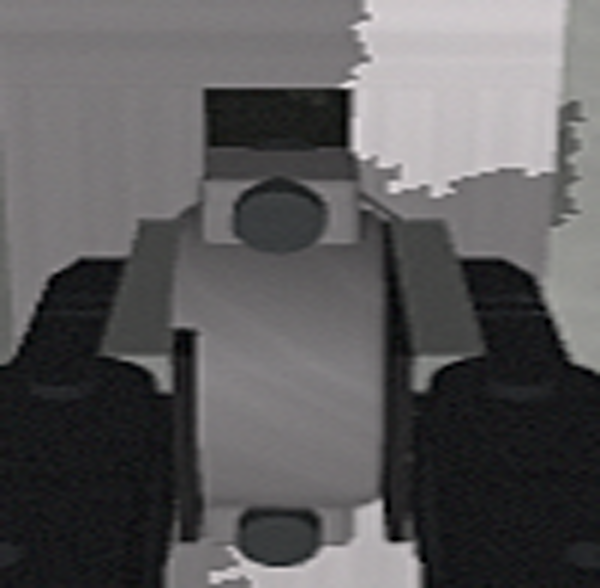

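View pics/zside21.png

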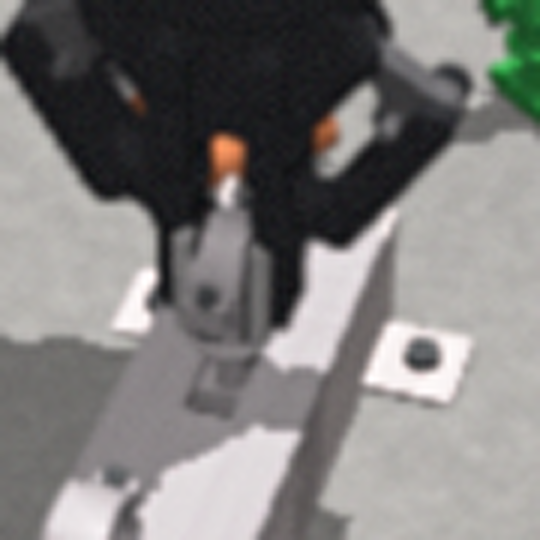

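>>> play_rows(deltas=[{"translation": [0,-0.0005,0],"turn": [0,0,0]},{"translation": [0,-0.0005,0],"turn": [0,0,0]}])

```text
time: 20.55
tcp_pos: [0.5303, -0.1144, 0.0899]
ee_rot: [-90.0, 0.0, -18.4]
force: [1.6, 1.5, 2.6]
width: 0.159
```

>>> play_rows(deltas=[{"translation": [0,0,0],"turn": [0,0,0]},{"translation": [0,0,0],"turn": [0,0,0]},{"translation": [0,0,0],"turn": [0,0,0]}], fingers=0.8, grip_force=20)

```text
time: 20.8
tcp_pos: [0.5302, -0.1145, 0.0896]
ee_rot: [-90.0, 0.1, -18.4]
force: [0.3, -0.5, 0.3]
width: 0.199
```

>>> play_rows(deltas=[{"translation": [0,0,0],"turn": [0,0,0]},{"translation": [0,0,0],"turn": [0,0,0]},{"translation": [0,0,0],"turn": [0,0,0]}], fingers=0.74)

```text
time: 21.05
tcp_pos: [0.5304, -0.1145, 0.0899]
ee_rot: [-90.0, 0.0, -18.4]
force: [0.4, 0.2, -0.5]
width: 0.257
```

```bash
python3 - <<'E'
from h import *
st()
im=grab('wrist','w22.png')['img'];cv2.imwrite('pics/zw22.png',cv2.resize(im[180:320,270:370],None,fx=6,fy=4.2,interpolation=cv2.INTER_CUBIC))
E
```

```text
21.05 [ 0.5304 -0.1145  0.0899] [-90.0022   0.0146 -18.4441] F [ 0.4345  0.1946 -0.4669] T [ 0.0166 -0.0046  0.0112] w 0.257 q [-24.684   30.8717  88.7085  -0.0043  60.4342  -6.2378]
```

View pics/zw22.png

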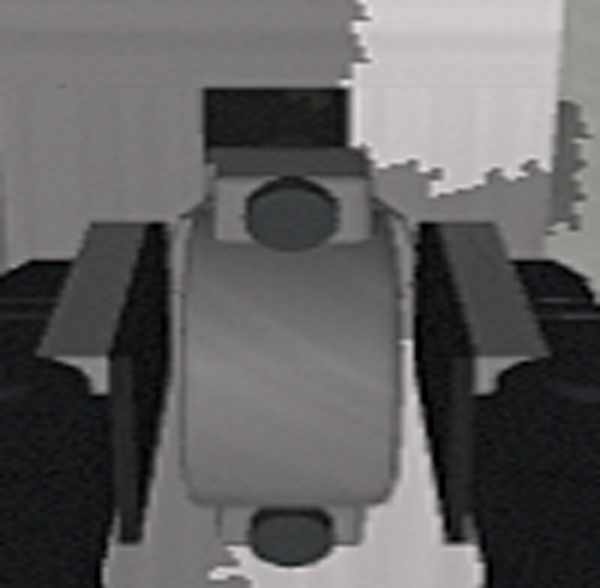

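Released cleanly: both pads are clear of the ring and force is about 0. Opening a bit more and retreating straight up.

>>> play_rows(deltas=[{"translation": [0,0,0],"turn": [0,0,0]},{"translation": [0,0,0],"turn": [0,0,0]},{"translation": [0,0,0],"turn": [0,0,0]}], fingers=0.6)

```text
time: 21.35
tcp_pos: [0.5305, -0.1145, 0.0899]
ee_rot: [-90.0, 0.0, -18.4]
force: [-0.8, -0.6, -0.7]
width: 0.401
```

>>> play_rows(deltas=[{"translation": [0,-0.01,0],"turn": [0,0,0]},{"translation": [0,-0.02,0],"turn": [0,0,0]},{"translation": [0,-0.04,0],"turn": [0,0,0]},{"translation": [0,-0.06,0],"turn": [0,0,0]},{"translation": [0,-0.09,0],"turn": [0,0,0]},{"translation": [0,-0.12,0],"turn": [0,0,0]},{"translation": [0,-0.12,0],"turn": [0,0,0]},{"translation": [0,-0.12,0],"turn": [0,0,0]}])

```text
time: 22.02
tcp_pos: [0.531, -0.1147, 0.2124]
ee_rot: [-90.0, -0.3, -18.4]
force: [0.1, 0.3, -0.4]
width: 0.398
```

>>> play_rows(deltas=[{"translation": [0,-0.02,-0.04],"turn": [0,0,0]},{"translation": [0,-0.02,-0.08],"turn": [0,0,0]},{"translation": [0,-0.02,-0.1],"turn": [0,0,0]},{"translation": [0,-0.02,-0.1],"turn": [0,0,0]},{"translation": [0,-0.02,-0.1],"turn": [0,0,0]}])

```text
time: 22.43
tcp_pos: [0.4982, -0.21, 0.2292]
ee_rot: [-90.0, 0.1, -18.6]
force: [-0.7, 0.8, 0.6]
width: 0.402
```

```bash
python3 - <<'E'
from h import *
st()
im=grab('wrist','w23.png')['img']
im=grab('side','s23.png')['img'];cv2.imwrite('pics/zside23.png',cv2.resize(im[190:330,250:390],None,fx=4.2,fy=4.2,interpolation=cv2.INTER_CUBIC))
im=grab('scene','c23.png')['img'];cv2.imwrite('pics/zscene23.png',cv2.resize(im[150:240,170:300],None,fx=6,fy=6,interpolation=cv2.INTER_CUBIC))
E
```

```text
22.43 [ 0.4982 -0.21    0.2292] [-89.96     0.0952 -18.5659] F [-0.6524  0.8264  0.6106] T [-0.0027 -0.0318 -0.0517] w 0.402 q [-35.4091  21.8446  77.9022   0.0108  80.3559 -16.8451]
```

View pics/w23.png

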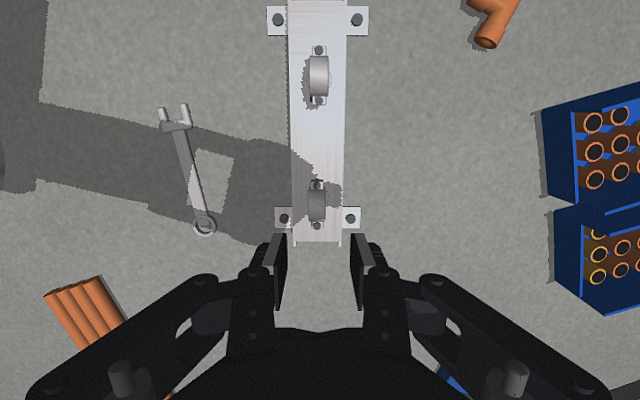

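View pics/zside23.png

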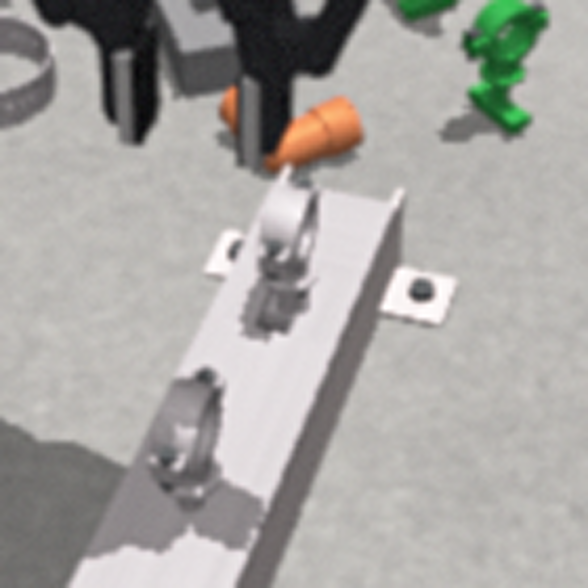

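View pics/zscene23.png

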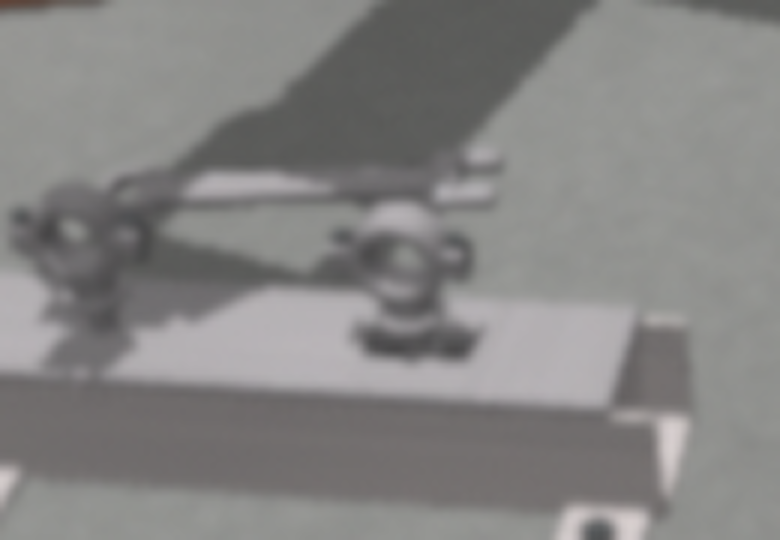

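View pics/c23.png

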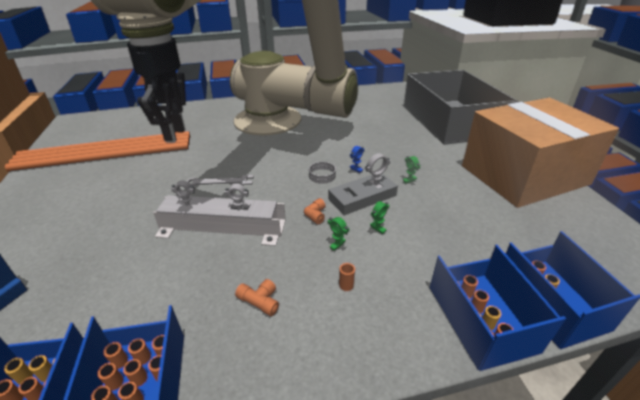

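```bash
python3 - <<'E'
from rel import *
s=grab('side');c=grab('scene');w=grab('wrist')
C=lambda x,y:(170+(x+.5)/6-.5,150+(y+.5)/6-.5)
Y=lambda x,y:(250+(x+.5)/4.2-.5,190+(y+.5)/4.2-.5)
for n,a,b in(('new',(403,257),(289,222)),('fixed',(80,232),(187,430))):
  X,e=tri([ray(c,*C(*a)),ray(s,*Y(*b))]);print(n,X,e)
for n,p in(('new',((319.3,50),(317.8,101))),('fixed',((317.8,184.5),(316.8,226)))):
  P=[onz(w,*q,.092) for q in p];d=P[0]-P[1];print(n,(P[0]+P[1])/2,np.degrees(np.arctan2(d[1],d[0])),np.linalg.norm(d))
o=st()
E
```

```text
new [ 0.5328 -0.1109  0.0893] [np.float64(0.0004826833614900173), np.float64(0.00048268336149020054)]
fixed [ 0.493  -0.2207  0.0885] [np.float64(0.0013187919315242448), np.float64(0.001318791931524162)]
new [ 0.5312 -0.1108  0.092 ] 69.80620711608488 0.04112504603289026
fixed [ 0.4933 -0.2208  0.092 ] 70.20983006454071 0.04181772226260374
22.73 [ 0.4991 -0.2085  0.2299] [-89.9908   0.0155 -18.3666] F [ 0.267   0.4969 -0.355 ] T [ 0.0013 -0.0666  0.012 ] w 0.403 q [-35.2188  21.8045  77.8585   0.0044  80.3545 -16.853 ]
```

```bash
python3 - <<'E'
from h import *
print(manip.sign_off())
E
```

```text
the job is handed in; nothing more can be done
None
```

I fixed the small clamp in the rail's empty slot, let it go, and handed the job in at 22.7 s. `sign_off` gives no verdict, so what follows rests on my own checks.

**What I did:**
- **Insertion:** the head went through the slot and met the pad at the predicted height (clamp origin about 38 mm). I pressed on to about 27 mm against roughly 6 N.
- **Turn and seat:** I turned it a quarter turn, and the upward force held past the strip's underside, so the head went into the groove. I then eased up to about 34 mm and released.

**Last checks:**
- **Height:** the ring centre measures about 89 mm, against 90 mm expected and 88.5 mm for the clamp that was already fixed.
- **Angle:** the ring is within about 0.5° of the fixed clamp's and about 1.6° off my first estimate of the rail's direction, inside the 0.22 rad limit.
- **Upright:** it looks upright in both outside views. I judged this by eye and did not measure the tilt.
- **Position:** the clamp is about 3 mm short of the nominal slot centre along the rail, inside the 20 mm limit.
- **Arm and forces:** the arm is clear and touches nothing. During insertion and turning the wrist never read above about 7 N.
- **Other things:** the larger clamp and the loose things look unmoved by eye; I did not measure them.

**What went wrong or disagreed:**
- **First grasp:** the left pad sank into the ring at 60 N. When I opened, it tilted the clamp in its pocket. I freed it and gripped again more gently, and the second grip held.
- **Wrist camera:** it was 2–3 mm off the other two views. That led me to shift about 1 mm too far before seating; I saw it as 3–4 N of side force and corrected it.

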